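Pack the spice-tin rack and lock its end stop with the cam

ROBOT

A 6-joint arm with a two-finger parallel gripper is mounted at the origin on the work surface. World frame = base frame: x ahead of the robot, y to its left, z up, the work surface at z = 0. Lengths are in m, angles in rad, forces in N, time in s.
With the tool pointing down it reaches from about 0.3 to 0.875 m from the base axis. Payload 6.4 kg.
Tool frame: the origin (TCP) lies on the centre line of the jaws, within the pads' length; the fingertips stand 25 mm ahead of it and the grasp point (between the pads) lies 6 mm ahead of it (ctrl.tip_reach is the distance from the TCP to the fingertips, in m); z points along the fingers, y is the line along which they close (so a half turn about z gives the same grasp; the last joint's range is limited). The gripper opens to 85 mm and grips with 20 to 120 N. Pads are 22 mm wide; open, the fingers measure 114 mm over their backs; the gripper's body (76 mm by 85 mm) begins 54 mm behind the grasp point. The pads swing forward as they close: fully open they stand 13 mm farther back than shut.
Start: joints at [-1.54, 0.181, 1.607, -0, 1.354, -0.206], TCP at [0.135, -0.559, 0.256] pointing down, gripper open.
Joint ranges: [-2.99, 2.99], [-0.89, 2.07], [0.3, 2.58], [-1.14, 4.28], [0, 2.63], [-3.12, 3.12]. Speed limits (rad/s): [2.57, 2.57, 3.01, 3.14, 3.14, 3.14].

INTERFACE

Orientations are given as a unit quaternion [w, x, y, z].
In Python, from bench import ctrl gives the robot as it stands.
- The arm moves only by the tool servo_tool, never from a script. Its argument "motion" is a list that holds one entry, the list of rows, each a list of 5 numbers: the shift along the tool's x, y, z in cm, then the turn about the tool's z in degrees, then the closure, from -1 (fully open) to 1 (shut). In form: [[[dx, dy, dz, twist, claw], ...]]. A call has 1 to 5 rows; each row is the pose to reach, as a shift and turn from the pose commanded when the call began, along the tool's axes at that moment; what a row does not reach only later rows make up. A row lasts 1/10 s, in which the tool goes at most 50 mm and 8.59 degrees, less where a joint would pass 70% of its speed; a pose out of reach is approached as far as the arm can. A call with a gripper value outside its range is refused whole. The fingers move at their own pace and stop on an object; the grip force is fixed at half the most. Time passes only in rows, so rows that repeat a pose let the fingers close. It gives the time, the measured TCP pose, the force, the opening and the grip force at its end, in the units of the state.
- ctrl.get_obs(): the state, without advancing time (a new reading comes with each control period).
- ctrl.camera(name): name is "scene" or "top" or "wrist"; returns a dict with "pixels" (384x512x3 uint8, red, green, blue), "depth" (384x512 float32, m along the optical axis (not along the pixel's ray), 0 where there is no reading), "fx", "fy", "cx", "cy" (pixels), "k1" (the pictures are not rectified: a ray, as slopes to the right and down, at radius r is drawn at 1 + k1 r^2 times it, then the intrinsics apply), "R" (3x3) and "t" (3): a world point X has camera coordinates R X + t; the wrist camera has in their place "hand_eye" (4x4, takes a point from camera to tool coordinates, whose origin is the TCP and whose axes are the flange's). Camera axes: x right, y down, z forward; pixel columns grow to the right and rows downward; lengths in m; the calibration is good to about 2 mm. A picture is of the moment at which its call begins: read the wrist's pose just before it.
- ctrl.hand_in(): hands the job in; it is judged then, once.
The state is a dict: "time_s": time; "q": joint angles; "dq": joint speeds; "joint_efforts": joint torques, N m; "eef_pos": TCP position; "eef_rot": TCP orientation; "wrist_force": force on the tool from outside, world axes, zero at the start; "torque": the same for the moment, N m; "opening": opening from 0.0 (shut) to 1.0 (fully open); "grasp_force": force on a finger pad.
Only numpy, scipy, OpenCV 4.12 (cv2) and the standard library are available. Lean on these libraries where they do the work, as an engineer would, in place of code of your own. Each camera call takes 0.05 s, during which the arm holds its last target. There are 200 camera calls.

TASK

Stand the spare spice tin upright in the free space of the counter rack, in line with the other two, and slide the rack's end stop up until the row is snug and its bolt head is in the mouth of the cam disc. Then put the blade of the screwdriver in the slot of the cam disc and turn the disc clockwise until it has fully drawn in the bolt, and stand the screwdriver back upright in its stand. Leave the bowl, the mug and the jar alone.

Things in the scene. Friction and masses are not known exactly. Their poses are not given: they have to be found in the camera images.
- rack: Fixed plywood counter rack, base 164 x 280 x 8 mm. Origin: on the counter; y runs along the row of tins (sprung pad at -y, sliding stop at +y), z up. Tin channel: x = -2 to 72 mm (middle 34), floor 8 mm above the counter. A 42 mm high beam with the cam disc bounds it on the -x side (x = -78 to -2, y = -148 to 0), a 32 mm high rail on the +x side. End wall at -y 90 mm high.
- pad_face (a point): Middle of the rubber pad's face as built (rack x = 34, y = -128 mm, 45 mm above the counter); fixed to the rack. The pad gives way up to 10 mm towards -y (2 N at first contact, then 1 N more per mm) and springs back.
- slot_in_row (a point): Point fixed to the rack on the channel floor where the middle of the third tin's underside belongs in a packed row (rack x = 34, y = -13, z = 8 mm). Any place between the second tin and the stop will do at first: the stop pushes it along.
- stop (a joint): Travel of the end stop, m: 0 fully open, grows as it slides towards the pad (rack -y). Its inner face is at rack y = 75 mm minus this. With three tins it is snug at 0.065 (all touch); the cam then draws it to about 0.070. Starts at 0 to 0.03; stays where left; takes about 3 N to slide, plus the tins' friction (up to 8 N) and the pad once the row is closed up.
- stop_push (a point): Middle of the stop's outer (+y) face at 70 mm above the counter, where it can be pushed. The stop is a plywood plate 66 mm wide, 95 mm high, 16 mm thick, with a foot 19 mm high that reaches 22 mm farther out behind this face; a 43 mm high arm on its -x side carries the bolt.
- bolt_tip (a point): Centre of the 14 mm ball head of the bolt that points to the pad side from the stop's arm, 26 mm above the counter.
- cam (a joint): Angle of the cam disc, rad, growing clockwise seen from above. 0 to 0.1 at the start (open: mouth faces the bolt, slot lies along rack y), 1.6 at its end stop. With the stop snug (within 2 mm) it catches the bolt head and draws it in between about 0.5 and 1.2; locked above 1.2. Stays where left. Takes up to 0.4 N m. To be turned only by the screwdriver.
- cam_slot (a point): Centre of the slot in the top of the cam disc (64 mm across, axis vertical at rack x = -40, y = -34 mm), level with the top face, 52 mm above the counter. The slot is straight, 8 mm wide (edges rounded), 10 mm deep, 56 mm long, open at both ends, and lies along this point's y axis, which turns with the disc.
- tin: The spare spice tin, upright box 62 (its x) x 46 (its y) x 110 mm tall, aluminium with a dark lid band, about 0.3 kg, loose on the counter. Origin: centre of its underside. In the rack its 62 mm side lies across the row (tin x along rack x, either way round).
- tin_a: Same kind of tin, already standing in the rack next to the pad. Origin: centre of its underside.
- tin_b: Same kind of tin, standing in the rack next to tin_a. Origin: centre of its underside.
- driver: Big flat-blade screwdriver, 185 mm long, standing blade down in its stand. Origin: end of the blade; z up along the tool. Blade 20 mm wide (its x), 22 mm long, its thickness (along y) tapering from 5 to 2.5 mm at the end; shank 11 mm thick; collar 44 mm across at 88 to 94 mm; wooden handle 36 (x) x 26 (y) mm from 93 to 185 mm. About 0.16 kg.
- driver_tip (a point): End of the screwdriver's blade, on its axis; same axes as the driver.
- driver_grip (a point): Place to grip the handle, on its axis, 157 mm above the end of the blade and 28 mm below the top of the handle (the palm must stay above the top); same axes as the driver.
- stand: Fixed upright steel tube, 52 mm outside, 32 mm bore, 94 mm high, on a 90 mm foot plate 4 mm thick; the screwdriver hangs in it by its collar, so that its blade tip is then 6 mm above the counter. Origin: on the counter on the tube's axis.
- stand_top (a point): Centre of the mouth of the stand, 94 mm above the counter.
- bowl: Bystander: loose bowl, 110 mm across, 50 mm high. Origin: centre of its underside.
- mug: Bystander: loose dark mug, 72 mm across, 85 mm high. Origin: centre of its underside.
- jar: Bystander: loose glass jar with a lid, 72 mm across, 100 mm high. Origin: centre of its underside.
There are look-alikes about, which are no part of the job. What is shaped like the tin_b but yellow is not meant.

How it is judged:
By the outcome, as a careful person would: the job done as asked, in the order asked, and still so for the second after the job is handed in, with the robot touching nothing.
It also fails if it takes over 72 s, if anything falls off the work surface, if the arm or the gripper's body presses on something with over 40 N, if the wrist force passes 120 N, or if a joint passes its speed limit or range.

## Working session

There is one attempt and no reset: what is moved stays moved. The work goes in short steps, Python scripts to look and compute and a tool call to move; the robot and the scene stay as the last step left them, time stands still between calls to the robot, and variables do not carry over. Pictures are saved under pics/ and viewed, at most 10 in all, crops included, and the job is handed in when it is done.

Besides the shell and the picture viewer there is one more tool, called after "Request:" in YAML: its name, and indented under it one key for each argument. servo_tool: Moves the arm, as the interface text tells. Its arguments: {"type":"object","properties":{"motion":{"type":"array"}},"required":["motion"]}

```bash
mkdir -p pics; ls; cat > h.py <<'E'
import numpy as np, cv2
from bench import ctrl
def snap(n,f=None):
    o=ctrl.get_obs(); c=ctrl.camera(n)
    if n=="wrist":
        from scipy.spatial.transform import Rotation as Ro
        w,x,y,z=o["eef_rot"]; T=np.eye(4); T[:3,:3]=Ro.from_quat([x,y,z,w]).as_matrix(); T[:3,3]=o["eef_pos"]
        M=np.linalg.inv(T@np.array(c["hand_eye"])); c["R"]=M[:3,:3]; c["t"]=M[:3,3]
    c["R"]=np.array(c["R"]);c["t"]=np.array(c["t"])
    if f: cv2.imwrite(f,c["pixels"][:,:,::-1])
    np.savez("last_%s.npz"%n,**c)
    return c
def rays(c,uv):
    K=np.array([[c["fx"],0,c["cx"]],[0,c["fy"],c["cy"]],[0,0,1.]])
    p=np.array(uv,float).reshape(-1,2); d=(p-[c["cx"],c["cy"]])/[c["fx"],c["fy"]]; s=d.copy()
    for _ in range(20): s=d/(1+c["k1"]*(s**2).sum(1,keepdims=True))
    return np.c_[s,np.ones(len(s))]
def onplane(c,uv,z):
    d=rays(c,uv)@c["R"]; o=-c["R"].T@c["t"]; return o+d*((z-o[2])/d[:,2])[:,None]
def cloud(c):
    v,u=np.mgrid[0:384,0:512]; r=rays(c,np.c_[u.ravel(),v.ravel()]); P=(r*c["depth"].ravel()[:,None]-c["t"])@c["R"]
    P=P.reshape(384,512,3); P[c["depth"]==0]=np.nan; return P
def proj(c,X):
    p=c["R"]@np.array(X)+c["t"]; s=p[:2]/p[2]; s=s*(1+c["k1"]*(s@s)); return s*[c["fx"],c["fy"]]+[c["cx"],c["cy"]]
E
python3 - <<'E'
from h import *
o=ctrl.get_obs(); print(o, ctrl.tip_reach)
a=snap("top"); b=snap("scene")
cv2.imwrite("pics/a.png",cv2.resize(a["pixels"][:,:,::-1],(800,600)));cv2.imwrite("pics/b.png",cv2.resize(b["pixels"][:,:,::-1],(800,600)))
for c in(a,b): print(-c["R"].T@c["t"],c["R"],c["fx"],c["k1"],(c["depth"]>0).mean())
E
```

```text
pics
{'time_s': 0.0, 'q': array([-1.54031160e+00,  1.81550841e-01,  1.60800038e+00,  2.38565837e-05,
        1.35379605e+00, -2.06319318e-01]), 'dq': array([ 1.33301155e-03, -3.20114241e-04,  8.43353707e-04,  5.84271738e-04,
        6.71523878e-05, -2.27929908e-03]), 'joint_efforts': array([ 8.08525638e-04, -4.44868255e+01, -3.51340592e+01, -1.53515512e-04,
        8.95242876e-03,  2.67142417e-05]), 'eef_pos': array([ 0.13489064, -0.5584355 ,  0.25538229]), 'eef_rot': array([-8.72898422e-04,  9.92998588e-01,  1.18122962e-01,  8.86326536e-05]), 'wrist_force': array([-0.47299275,  0.20369624,  0.32674215]), 'torque': array([ 0.0163364 , -0.01918362,  0.05114719]), 'grasp_force': 0.0, 'opening': 1.0041408965315528} 0.025
[0.35157103 0.04415904 1.48412663] [[ 0.02145058 -0.99961914  0.01736251]
 [-0.98633314 -0.02399676 -0.16300643]
 [ 0.16336099 -0.01362863 -0.98647222]] 469.68524908369363 0.01715997545047494 0.9960530598958334
[ 1.30159063 -0.56733736  0.817825  ] [[ 0.64128756  0.7672032  -0.01222733]
 [ 0.45067986 -0.38951435 -0.80322241]
 [-0.62099752  0.50958593 -0.59555374]] 391.88279730234046 0.02035501783163858 0.9874318440755209
```

View pics/a.png

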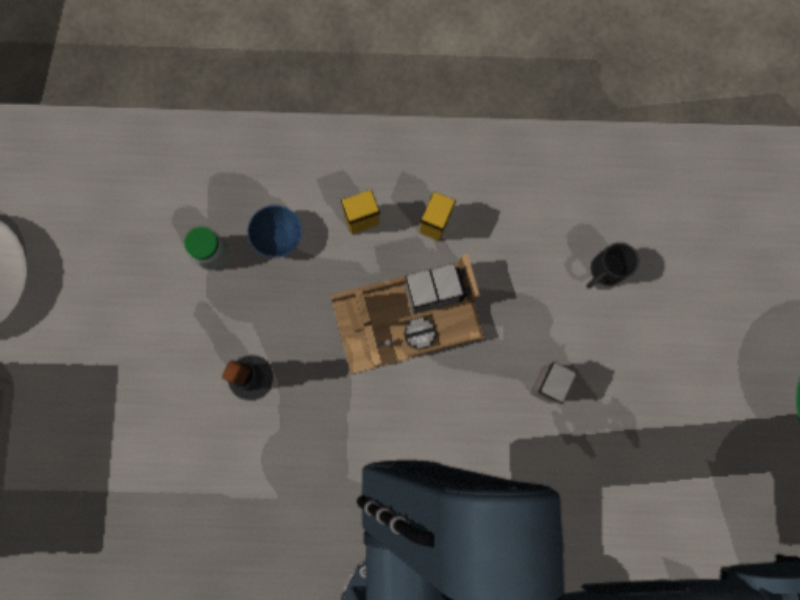

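View pics/b.png

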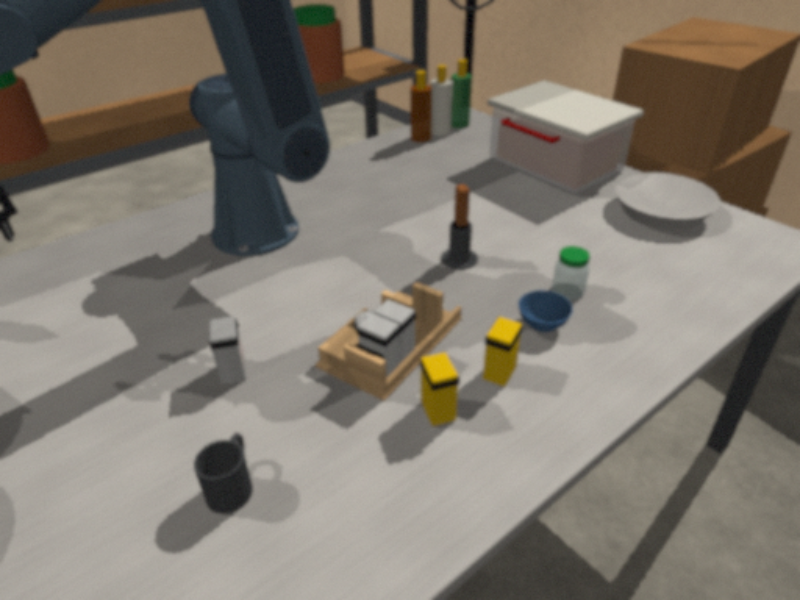

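The top view (800x600) shows the spare grey tin at (556,382), the rack around (410,315) with the two tins at (435,287), the cam at (421,333) and the stop plate near (365,310). The driver in its stand is at (240,373). The yellow tins are decoys. The scene view agrees.

```bash
cat > m.py <<'E'
from h import *
def load(n): return dict(np.load("last_%s.npz"%n))
def comps(c,z0,z1,box,minn=25):
    P=cloud(c); m=(P[...,2]>z0)&(P[...,2]<z1)&(P[...,0]>box[0])&(P[...,0]<box[1])&(P[...,1]>box[2])&(P[...,1]<box[3])
    n,l=cv2.connectedComponents(m.astype(np.uint8),connectivity=4)
    for i in range(1,n):
        k=l==i
        if k.sum()<minn: continue
        v,u=np.where(k); q=P[k]; zm=np.median(q[:,2])
        # outline pixels cast on the plane
        r=cv2.minAreaRect((onplane(c,np.c_[u,v],zm)[:,:2]*1000).astype(np.float32))
        print(n,k.sum(),"px",u.mean().round(1),v.mean().round(1),"z",zm.round(4),"rect mm",np.round(r[0],1),np.round(r[1],1),round(r[2],1),"rgb",c["pixels"][k].mean(0).round())
E
python3 - <<'E'
from m import *
a=load("top");b=load("scene")
box=(.3,.85,-.4,.45)
for z in((.1,.118),(.085,.098),(.045,.058),(.036,.047),(.025,.036),(.17,.2)):
    print(z); comps(a,*z,box)
print("scene"); comps(b,.1,.118,box); comps(b,.17,.2,box)
crop=a["pixels"][150:250,195:325,::-1]; cv2.imwrite("pics/c.png",cv2.resize(crop,None,fx=6,fy=6,interpolation=cv2.INTER_CUBIC))
E
```

```text
(0.1, 0.118)
89 338 px 230.2 131.6 z 0.11 rect mm [763.1  97.6] [51.5 63.3] 21.8 rgb [146. 117.  37.]
89 337 px 280.2 134.3 z 0.1107 rect mm [757.8 -54.3] [47.9 67.9] 68.2 rgb [147. 117.  38.]
89 229 px 128.3 154.7 z 0.1025 rect mm [686.3 400.8] [59.3 59. ] 46.7 rgb [30. 87. 41.]
89 61 px 278.5 184.2 z 0.1151 rect mm [603. -51.] [60.1 20.1] 27.0 rgb [90. 87. 85.]
89 47 px 266.0 190.6 z 0.1131 rect mm [591.2 -19.9] [48.  34.8] 19.3 rgb [77. 75. 72.]
89 354 px 356.7 244.7 z 0.1107 rect mm [ 430.5 -281.7] [47.7 63.4] 64.4 rgb [107. 104. 101.]
(0.085, 0.098)
95 116 px 300.5 176.3 z 0.09 rect mm [ 634.2 -119.1] [84.8 12.9] 16.4 rgb [129. 102.  72.]
95 93 px 231.7 196.5 z 0.095 rect mm [568.  87.] [66.1 15.9] 15.7 rgb [112.  88.  61.]
95 39 px 160.2 243.5 z 0.094 rect mm [421.8 293. ] [14.  40.8] 56.5 rgb [21. 21. 21.]
(0.045, 0.058)
186 92 px 163.9 142.7 z 0.0506 rect mm [734. 302.] [ 40.5 101.9] 70.8 rgb [38. 46. 56.]
186 32 px 187.1 136.9 z 0.0512 rect mm [758.7 234.3] [45.4 10.6] 43.1 rgb [54. 69. 87.]
186 252 px 268.2 213.5 z 0.0518 rect mm [522.9 -25.4] [57.2 59.7] 72.8 rgb [106. 103
[... 877 characters left out ...]
 z 0.1902 rect mm [431.4 307.5] [28.4 35.1] 66.3 rgb [79. 47. 28.]
scene
62 50 px 294.8 142.1 z 0.1068 rect mm [436.5 308.9] [36.8 54.3] 39.5 rgb [66. 49. 38.]
62 114 px 368.0 161.9 z 0.1015 rect mm [688.1 401.2] [56.3 61.8] 68.8 rgb [ 52. 135.  71.]
62 214 px 248.0 211.4 z 0.1105 rect mm [615.1 -49.3] [ 71.9 112.5] 15.4 rgb [73. 71. 69.]
62 282 px 142.1 211.0 z 0.1105 rect mm [ 439.3 -287.4] [45.6 74.2] 65.0 rgb [139. 137. 133.]
62 298 px 322.6 212.0 z 0.1102 rect mm [770.7  91.9] [48.8 73.9] 21.6 rgb [186. 153.  22.]
62 361 px 281.2 235.8 z 0.11 rect mm [764.7 -59.4] [49.9 71.2] 67.6 rgb [189. 156.  24.]
2 80 px 295.9 122.6 z 0.1862 rect mm [443. 302.] [27.7 67.1] 46.4 rgb [100.  68.  45.]
```

View pics/c.png

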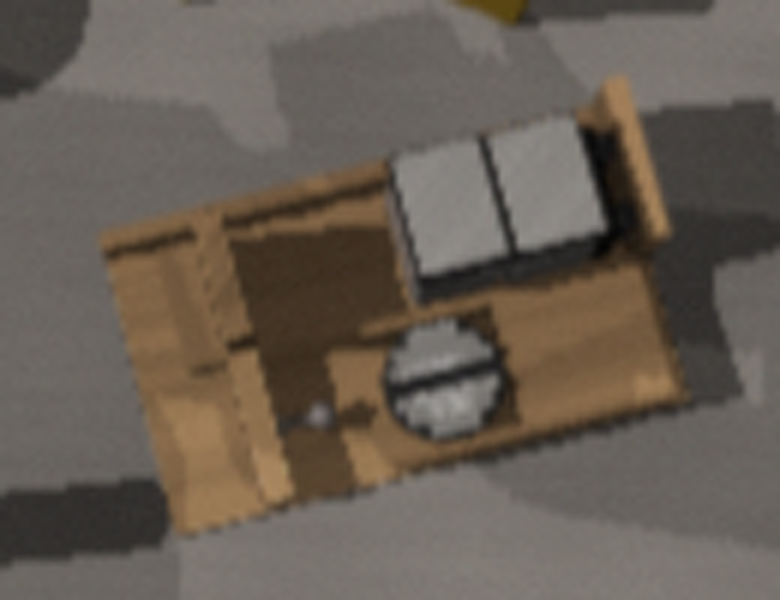

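Request:
servo_tool:
  motion:
    - [[4.2, -2.4, 0, -8, -1], [8.4, -4.8, 0, -16, -1], [12.6, -7.2, 0, -24, -1], [16.8, -9.6, 0, -32, -1], [21, -12, 0, -40, -1]]

```text
time_s: 0.6
eef_pos: [0.3118, -0.3913, 0.256]
eef_rot: [-0.0, 0.892, 0.453, 0.0]
wrist_force: [-0.1, -0.4, 0.3]
opening: 1.001
grasp_force: 0.0
```

```bash
cat > go.py <<'E'
import sys
from h import *
def go(x,y,z,th):
    o=ctrl.get_obs(); w,a,b,c=o["eef_rot"]
    from scipy.spatial.transform import Rotation as Ro
    R=Ro.from_quat([a,b,c,w]).as_matrix(); cur=np.degrees(np.arctan2(R[1,0],R[0,0]))
    d=R.T@(np.array([x,y,z])-o["eef_pos"])*100
    print("t",round(o["time_s"],2),"pos",o["eef_pos"].round(4),"th",cur.round(2),"q6",o["q"][5].round(2),"F",o["wrist_force"].round(1),"M",o["torque"].round(2),"open",round(o["opening"],3),"grip",round(o["grasp_force"],1),"| shift",d.round(2),"twist",round((cur-th+180)%360-180,2),"n",round(np.linalg.norm(d),1))
if __name__=="__main__": go(*map(float,sys.argv[1:]))
E
python3 go.py .4305 -.2817 .25 64.4
```

```text
t 0.6 pos [ 0.3118 -0.3913  0.256 ] th 53.87 q6 -0.51 F [-0.1 -0.4  0.3] M [-0.02 -0.04 -0.  ] open 1.001 grip 0.0 | shift [15.85  3.12  0.6 ] twist -10.53 n 16.2
```

Request:
servo_tool:
  motion:
    - [[4, 0.8, 0, -3, -1], [8, 1.6, 0, -6, -1], [12, 2.4, 0, -9, -1], [15.9, 3.1, 0, -10.5, -1], [15.9, 3.1, 0, -10.5, -1]]

```text
time_s: 1.1
eef_pos: [0.4326, -0.2801, 0.256]
eef_rot: [-0.001, 0.846, 0.533, 0.001]
wrist_force: [0.1, -0.9, -0.5]
opening: 1.003
grasp_force: 0.0
```

```bash
python3 - <<'E'
from m import *
c=snap("wrist","pics/d.png"); print(ctrl.get_obs()["eef_pos"]); print(c["hand_eye"].round(3), c["fx"])
comps(c,.1,.12,(.3,.6,-.45,-.1)); a=snap("top"); comps(a,.1,.12,(.3,.6,-.45,-.1))
E
```

```text
[ 0.43129583 -0.28166943  0.25587983]
[[-0.001 -0.949 -0.314  0.081]
 [ 1.    -0.001 -0.001 -0.   ]
 [ 0.001 -0.314  0.949 -0.118]
 [ 0.     0.     0.     1.   ]] 278.05495723299686
2 2857 px 256.9 181.3 z 0.1098 rect mm [ 432.8 -282.2] [46.8 62.1] 64.3 rgb [177. 178. 171.]
5 83 px 353.3 238.6 z 0.1101 rect mm [ 446.3 -266.5] [18.3 54.7] 45.1 rgb [111. 109. 106.]
```

View pics/d.png

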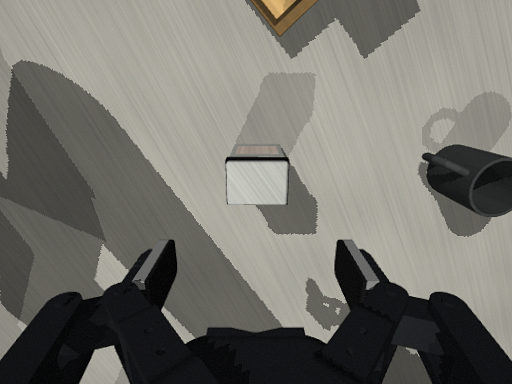

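Request:
servo_tool:
  motion:
    - [[0, 0.15, 4.5, 0, -1], [0, 0.15, 9, 0, -1], [0, 0.15, 13.5, 0, -1], [0, 0.15, 17.4, 0, -1], [0, 0.15, 17.4, 0, 0]]

```text
time_s: 1.7
eef_pos: [0.4277, -0.2825, 0.0772]
eef_rot: [-0.005, 0.848, 0.529, -0.001]
wrist_force: [0.1, -0.3, 0.3]
opening: 0.858
grasp_force: 0.0
```

Request:
servo_tool:
  motion:
    - [[0, 0, 0, 0, 1], [0, 0, 0, 0, 1], [0, 0, 0, 0, 1], [0, 0, 0, 0, 1], [0, 0, 0, 0, 1]]

```text
time_s: 2.2
eef_pos: [0.432, -0.2845, 0.0833]
eef_rot: [0.001, 0.848, 0.53, 0.0]
wrist_force: [0.5, -0.2, -1.4]
opening: 0.718
grasp_force: 55.5
```

```bash
python3 go.py .5 -.2 .25 90
```

```text
t 2.2 pos [ 0.432  -0.2845  0.0833] th 64.08 q6 -0.36 F [ 0.5 -0.2 -1.4] M [ 0.01  0.09 -0.04] open 0.718 grip 55.5 | shift [ 10.56   2.45 -16.67] twist -25.92 n 19.9
```

Request:
servo_tool:
  motion:
    - [[0, 0, -4.5, 0, 1], [0, 0, -9, -5, 1], [0, 0, -13.5, -10, 1], [3, 0, -17.5, -15, 1], [7, 0, -17.5, -20, 1]]

```text
time_s: 2.7
eef_pos: [0.4649, -0.2239, 0.2648]
eef_rot: [0.007, 0.742, 0.67, 0.001]
wrist_force: [2.3, 0.6, -2.4]
opening: 0.721
grasp_force: 55.8
```

```bash
python3 go.py .5825 .0354 .26 106
```

```text
t 2.7 pos [ 0.4649 -0.2239  0.2648] th 84.11 q6 -0.58 F [ 2.3  0.6 -2.4] M [-0.02 -0.05  0.01] open 0.721 grip 55.8 | shift [27.    9.03  0.37] twist -21.89 n 28.5
```

Request:
servo_tool:
  motion:
    - [[4.4, 1.5, 0, -5, 1], [8.8, 3, 0, -10, 1], [13.2, 4.5, 0, -15, 1], [17.6, 6, 0, -20, 1], [22, 7.4, 0, -22, 1]]

```text
time_s: 3.2
eef_pos: [0.559, -0.0081, 0.2577]
eef_rot: [0.0, 0.6, 0.8, 0.0]
wrist_force: [0.1, 0.1, -2.2]
opening: 0.72
grasp_force: 55.6
```

Request:
servo_tool:
  motion:
    - [[3, -0.5, 0, 0, 1], [5, -0.8, 0, 0, 1], [5, -0.8, 0, 0, 1], [5, -0.8, 0, 0, 1]]

```text
time_s: 3.6
eef_pos: [0.537, 0.036, 0.2576]
eef_rot: [0.0, 0.601, 0.799, -0.0]
wrist_force: [-0.9, -0.2, -2.5]
opening: 0.72
grasp_force: 55.7
```

```bash
python3 go.py .5825 .0354 .26 106; python3 - <<'E'
from m import *
c=snap("wrist","pics/e.png"); box=(.4,.75,-.25,.25)
for z in((.1105,.124),(.085,.1),(.045,.058),(.036,.047),(.025,.036)): print(z);comps(c,*z,box,150)
E
```

```text
t 3.6 pos [0.537  0.036  0.2576] th 106.14 q6 -0.44 F [-0.9 -0.2 -2.5] M [-0.01 -0.01  0.  ] open 0.72 grip 55.7 | shift [-1.33  4.35 -0.24] twist 0.14 n 4.6
(0.1105, 0.124)
(0.085, 0.1)
12 1086 px 300.5 136.0 z 0.0946 rect mm [568.7  88.3] [65.3 16. ] 16.2 rgb [181. 146.  93.]
12 454 px 453.9 172.7 z 0.0933 rect mm [741.1  97.5] [28.1 56. ] 0.8 rgb [26. 22.  7.]
12 269 px 393.6 274.3 z 0.0922 rect mm [732.5 -40.2] [41.2 16. ] 62.4 rgb [42. 35.  9.]
(0.045, 0.058)
12 359 px 454.2 43.4 z 0.0496 rect mm [708.8 227.7] [20.9 82.6] 72.0 rgb [ 47.  79. 111.]
12 324 px 431.2 163.8 z 0.0517 rect mm [741.3  96.3] [23.5 55.5] 3.0 rgb [108.  85.   0.]
12 223 px 378.0 257.8 z 0.0515 rect mm [730.7 -42.1] [47.2 14.2] 65.6 rgb [142. 113.   0.]
(0.036, 0.047)
33 972 px 233.3 130.2 z 0.0428 rect mm [501.3  68.6] [81.8 16.4] 16.0 rgb [222. 187. 122.]
33 237 px 426.4 161.4 z 0.0417 rect mm [741.2  97.5] [21.6 53.5] 0.6 rgb [109.  86.   0.]
33 172 px 374.5 254.5 z 0.0416 rect mm [732.1 -42.3] [46.3 12.5] 60.9 rgb [141. 112.   0.]
(0.025, 0.036)
51 449 px 329.1 103.3 z 0.0319 rect mm [601.7 127. ] [12.  54.2] 16.4 rgb [183. 149.  95.]
51 161 px 233.3 150.0 z 0.0299 rect mm [505.6  43.6] [14.9 27.8] 16.0 rgb [139. 135. 127.]
51 210 px 421.7 158.4 z 0.0313 rect mm [740.7  96.2] [21.6 56.1] 2.2 rgb [110.  87.   0.]
51 626 px 324.0 179.5 z 0.0316 rect mm [629.9  32. ] [ 12.  102.4] 16.1 rgb [174. 141.  92.]
51 150 px 371.9 249.9 z 0.0299 rect mm [731.3 -42.8] [44.8  9.8] 64.6 rgb [141. 112.   0.]
```

View pics/e.png

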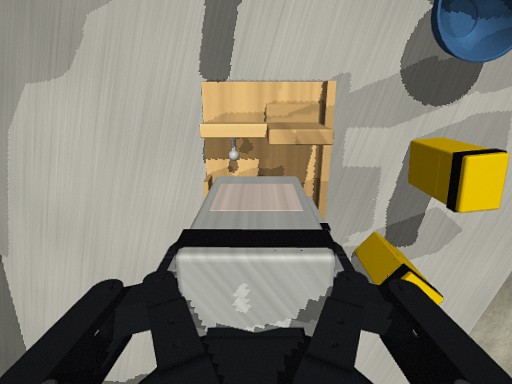

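The view confirms the stop top at (300,136) px, the arm at (233,130) px and the bolt ball at (233,155) px, with rack yaw 16.2°. Next I'll shift over the gap and lower.

```bash
python3 go.py .5833 .0348 .0925 106.2
```

```text
t 3.65 pos [0.5372 0.0354 0.2576] th 106.08 q6 -0.44 F [ 0.1 -0.2 -2.1] M [-0.   -0.02  0.04] open 0.717 grip 55.7 | shift [-1.32  4.4  16.51] twist -0.12 n 17.1
```

Request:
servo_tool:
  motion:
    - [[-1.4, 4.4, 0, 0, 1], [-1.4, 4.4, 2, 0, 1], [-1.4, 4.4, 5, 0, 1], [-1.4, 4.4, 5, 0, 1], [-1.4, 4.4, 5, 0, 1]]

```text
time_s: 4.15
eef_pos: [0.583, 0.0336, 0.2072]
eef_rot: [-0.001, 0.602, 0.799, -0.0]
wrist_force: [-0.1, 0.2, -2.1]
opening: 0.72
grasp_force: 55.8
```

```bash
python3 go.py .5833 .0348 .0925 106.2
```

```text
t 4.15 pos [0.583  0.0336 0.2072] th 105.99 q6 -0.42 F [-0.1  0.2 -2.1] M [-0.03 -0.04 -0.  ] open 0.72 grip 55.8 | shift [ 0.1   0.08 11.47] twist -0.21 n 11.5
```

Request:
servo_tool:
  motion:
    - [[0.1, 0.05, 4, 0, 1], [0.1, 0.05, 8, 0, 1], [0.1, 0.05, 10, 0, 1], [0.1, 0.05, 11, 0, 1], [0.1, 0.05, 11.3, 0, 1]]

```text
time_s: 4.65
eef_pos: [0.5841, 0.0352, 0.095]
eef_rot: [0.0, 0.601, 0.799, 0.0]
wrist_force: [-0.2, 0.6, -2.8]
opening: 0.721
grasp_force: 55.9
```

Request:
servo_tool:
  motion:
    - [[0, 0, 0, 0, 1], [0, 0, 0.15, 0, 1], [0, 0, 0.15, 0, 1]]

```text
time_s: 4.95
eef_pos: [0.5844, 0.0355, 0.0942]
eef_rot: [0.001, 0.601, 0.799, 0.001]
wrist_force: [-0.6, -0.3, -2.2]
opening: 0.72
grasp_force: 55.9
```

Request:
servo_tool:
  motion:
    - [[0, 0, 0.15, 0, 1], [0, 0, 0.25, 0, 1], [0, 0, 0.25, 0, 1]]

```text
time_s: 5.25
eef_pos: [0.5833, 0.0356, 0.0902]
eef_rot: [-0.0, 0.601, 0.799, -0.0]
wrist_force: [0.2, -0.0, -3.2]
opening: 0.722
grasp_force: 55.9
```

Request:
servo_tool:
  motion:
    - [[0, 0, 0, 0, 0.2], [0, 0, 0, 0, 0], [0, 0, 0, 0, -1], [0, 0, 0, 0, -1], [0, 0, 0, 0, -1]]

```text
time_s: 5.75
eef_pos: [0.5837, 0.0355, 0.0907]
eef_rot: [0.0, 0.601, 0.799, 0.0]
wrist_force: [-0.0, 0.1, 0.7]
opening: 1.004
grasp_force: 0.0
```

Request:
servo_tool:
  motion:
    - [[0, 0, -4, 0, -1], [0, 0, -8, 0, -1], [0, 0, -12, 0, -1], [0, 0, -13, 0, -1], [0, 0, -13, 0, -1]]

```text
time_s: 6.25
eef_pos: [0.5848, 0.0354, 0.2229]
eef_rot: [0.002, 0.601, 0.799, 0.001]
wrist_force: [0.3, -0.3, -0.1]
opening: 0.998
grasp_force: 0.0
```

```bash
python3 go.py .54 .18 .22 106.2; python3 - <<'E'
from m import *
c=snap("wrist"); box=(.4,.75,-.25,.25)
comps(c,.112,.126,box,150)
E
```

```text
t 6.25 pos [0.5848 0.0354 0.2229] th 106.07 q6 -0.42 F [ 0.3 -0.3 -0.1] M [-0.02  0.05 -0.05] open 0.998 grip 0.0 | shift [15.13 -0.3   0.25] twist -0.13 n 15.1
15 3679 px 254.3 189.6 z 0.1178 rect mm [583.   38.7] [61.6 45.8] 15.9 rgb [184. 185. 177.]
15 5464 px 256.5 274.6 z 0.1177 rect mm [609.  -45.6] [62.2 97.6] 15.7 rgb [176. 178. 170.]
```

Request:
servo_tool:
  motion:
    - [[4.8, -0.1, 0, 0, 1], [9.8, -0.15, 0, 0, 1], [9.8, -0.15, 0, 0, 1], [9.8, -0.15, 2, 0, 1], [9.8, -0.15, 4, 0, 1]]

```text
time_s: 6.8
eef_pos: [0.554, 0.1296, 0.1781]
eef_rot: [-0.001, 0.601, 0.799, -0.001]
wrist_force: [0.5, -0.2, -0.7]
opening: 0.145
grasp_force: 0.0
```

Request:
servo_tool:
  motion:
    - [[0, 0, 4, 0, 1], [0, 0, 8, 0, 1], [0, 0, 9.8, 0, 1], [0, 0, 9.8, 0, 1]]

```text
time_s: 7.2
eef_pos: [0.5505, 0.1287, 0.0767]
eef_rot: [-0.004, 0.601, 0.799, -0.003]
wrist_force: [0.2, -0.4, -0.2]
opening: 0.002
grasp_force: 0.0
```

```bash
python3 go.py .5561 .129 .085 106.2; python3 - <<'E'
from m import *
c=snap("wrist","pics/f.png"); box=(.4,.75,-.25,.25)
comps(c,.085,.0985,box,150)
E
```

```text
t 7.2 pos [0.5505 0.1287 0.0767] th 106.05 q6 -0.26 F [ 0.2 -0.4 -0.2] M [-0.03 -0.01 -0.03] open 0.002 grip 0.0 | shift [-0.13  0.53 -0.83] twist -0.15 n 1.0
27 1123 px 255.9 272.4 z 0.0913 rect mm [549.9 134.6] [25.2 24.7] 52.2 rgb [36. 37. 37.]
```

View pics/f.png

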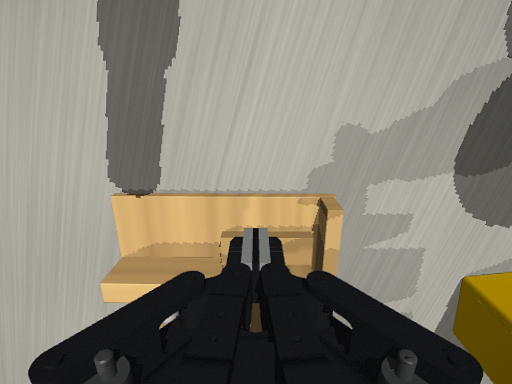

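The closed fingers at (256,240) px are just behind the stop's outer face and above its foot. Next I'll push.

Request:
servo_tool:
  motion:
    - [[-1, 0.3, -0.3, 0, 1], [-2, 0.3, -0.5, 0, 1], [-3, 0.3, -0.5, 0, 1], [-3.6, 0.3, -0.5, 0, 1], [-4.2, 0.3, -0.5, 0, 1]]

```text
time_s: 7.75
eef_pos: [0.5702, 0.0893, 0.0882]
eef_rot: [0.001, 0.602, 0.799, 0.001]
wrist_force: [0.8, 3.7, 1.6]
opening: 0.004
grasp_force: 1.5
```

Request:
servo_tool:
  motion:
    - [[-0.4, 0, 0, 0, 1], [-0.8, 0, 0, 0, 1], [-1.2, 0, 0, 0, 1], [-1.5, 0, 0, 0, 1], [-1.5, 0, 0, 0, 1]]

```text
time_s: 8.25
eef_pos: [0.5736, 0.0755, 0.0875]
eef_rot: [0.0, 0.601, 0.799, 0.0]
wrist_force: [0.4, 2.7, 1.6]
opening: 0.0
grasp_force: 1.4
```

```bash
python3 go.py .575 .0637 .082 106.2
```

```text
t 8.25 pos [0.5736 0.0755 0.0875] th 106.07 q6 -0.36 F [0.4 2.7 1.6] M [ 0.49 -0.08 -0.  ] open 0.0 grip 1.4 | shift [-1.17 -0.19  0.55] twist -0.13 n 1.3
```

Request:
servo_tool:
  motion:
    - [[-0.3, -0.1, 0.2, 0, 1], [-0.6, -0.1, 0.2, 0, 1], [-0.8, -0.1, 0.2, 0, 1], [-0.8, -0.1, 0.2, 0, 1]]

```text
time_s: 8.65
eef_pos: [0.5747, 0.0672, 0.0851]
eef_rot: [-0.0, 0.601, 0.799, -0.0]
wrist_force: [1.5, 2.8, 0.5]
opening: 0.002
grasp_force: 1.2
```

```bash
python3 go.py .575 .0637 .082 106.2; python3 - <<'E'
from m import *
c=snap("top","pics/g.png"); box=(.4,.75,-.25,.25)
comps(c,.085,.099,box,20);comps(c,.107,.125,box,20); comps(c,.036,.047,box,40)
s=snap("scene")
P=c["pixels"][140:250,190:330,::-1]; Q=s["pixels"][150:270,180:320,::-1]
cv2.imwrite("pics/g.png",np.hstack([cv2.resize(P,(400,314),interpolation=2),cv2.resize(Q,(366,314),interpolation=2)]))
E
```

```text
t 8.65 pos [0.5747 0.0672 0.0851] th 106.06 q6 -0.37 F [1.5 2.8 0.5] M [ 0.43 -0.15  0.11] open 0.002 grip 1.2 | shift [-0.34 -0.07  0.31] twist -0.14 n 0.5
27 116 px 300.5 176.4 z 0.0908 rect mm [ 634.3 -118.8] [84.2 13.1] 16.4 rgb [120.  95.  68.]
11 56 px 227.5 137.7 z 0.1108 rect mm [740.9 101.3] [15.6 45.3] 1.5 rgb [151. 120.  36.]
11 95 px 278.3 140.5 z 0.1113 rect mm [742.2 -48.1] [45.4 27.2] 69.0 rgb [164. 131.  39.]
11 646 px 277.9 183.3 z 0.1185 rect mm [605.8 -42.3] [ 65.8 108.2] 17.5 rgb [89. 86. 84.]
11 24 px 250.8 197.9 z 0.1171 rect mm [561.5  31. ] [20.9  8.8] 1.2 rgb [66. 64. 63.]
64 649 px 289.0 207.9 z 0.0428 rect mm [536.1 -66.1] [ 76.2 145.2] 15.5 rgb [121.  96.  69.]
64 42 px 269.6 224.6 z 0.0424 rect mm [490.4 -29.6] [ 8.5 55.6] 17.3 rgb [125.  98.  70.]
```

View pics/g.png

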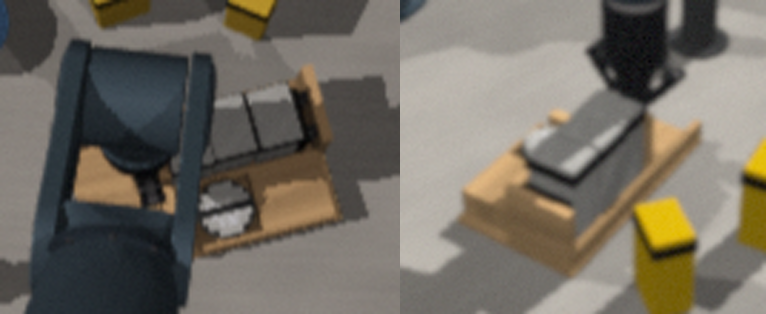

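Request:
servo_tool:
  motion:
    - [[-0.2, 0, 0, 0, 1], [-0.3, 0, 0, 0, 1], [-0.3, 0, 0, 0, 1]]

```text
time_s: 9.05
eef_pos: [0.5751, 0.0654, 0.0851]
eef_rot: [-0.001, 0.601, 0.799, 0.0]
wrist_force: [0.4, 6.5, 1.3]
opening: -0.002
grasp_force: 3.3
```

Request:
servo_tool:
  motion:
    - [[-0.1, 0, 0, 0, 1], [-0.2, 0, 0, 0, 1], [-0.2, 0, 0, 0, 1]]

```text
time_s: 9.35
eef_pos: [0.5756, 0.0638, 0.0851]
eef_rot: [-0.001, 0.601, 0.799, 0.0]
wrist_force: [0.5, 8.5, 0.8]
opening: -0.001
grasp_force: 3.8
```

Request:
servo_tool:
  motion:
    - [[-0.1, 0, 0, 0, 1], [-0.2, 0, 0, 0, 1], [-0.2, 0, 0, 0, 1]]

```text
time_s: 9.65
eef_pos: [0.576, 0.0623, 0.0851]
eef_rot: [-0.001, 0.601, 0.799, 0.001]
wrist_force: [-0.6, 10.0, 2.0]
opening: 0.003
grasp_force: 4.8
```

Request:
servo_tool:
  motion:
    - [[2, 0, 0, 0, 1], [4, 0, 0, 0, 1], [4, 0, -4, 0, 1], [4, 0, -8, 0, 1], [4, 0, -13, 0, 1]]

```text
time_s: 10.15
eef_pos: [0.564, 0.0986, 0.2147]
eef_rot: [-0.002, 0.601, 0.799, -0.002]
wrist_force: [0.9, -0.9, -0.5]
opening: 0.001
grasp_force: 0.0
```

Request:
servo_tool:
  motion:
    - [[0, 0, -3, 0, -1], [0, 0, -3, 0, -1], [0, 0, -3, 0, -1]]

```text
time_s: 10.45
eef_pos: [0.5657, 0.0986, 0.2458]
eef_rot: [0.001, 0.601, 0.799, -0.0]
wrist_force: [-0.1, -0.5, -0.8]
opening: 0.505
grasp_force: 0.0
```

```bash
python3 go.py .43 .3 .26 156; python3 - <<'E'
from m import *
c=snap("wrist"); box=(.4,.75,-.25,.25)
for z in((.085,.0985),(.112,.126),(.046,.056),(.036,.0455),(.025,.036)):print(z);comps(c,*z,box,120)
cv2.imwrite("pics/i.png",c["pixels"][:,:,::-1])
a=snap("top");comps(a,.085,.099,box,20);comps(a,.17,.2,(.3,.85,-.4,.45))
E
```

```text
t 10.45 pos [0.5657 0.0986 0.2458] th 106.05 q6 -0.31 F [-0.1 -0.5 -0.8] M [ 0.01 -0.   -0.01] open 0.505 grip 0.0 | shift [23.11 -7.47 -1.46] twist -49.95 n 24.3
(0.085, 0.0985)
7 358 px 411.8 218.3 z 0.0928 rect mm [740.4  98. ] [56.6 25.7] 89.7 rgb [30. 25.  8.]
7 1114 px 256.4 227.7 z 0.0946 rect mm [581.6  46.3] [65.6 22.6] 16.0 rgb [178. 146.  96.]
(0.112, 0.126)
4 4936 px 256.8 286.0 z 0.1177 rect mm [599.6 -14. ] [ 63.6 115.7] 17.3 rgb [169. 171. 163.]
(0.046, 0.056)
9 347 px 414.2 93.9 z 0.0496 rect mm [708.6 227.9] [21.5 82. ] 72.2 rgb [ 52.  83. 114.]
9 197 px 393.6 204.8 z 0.0511 rect mm [740.6  96.3] [57.4 21.9] 89.8 rgb [122.  97.   0.]
9 171 px 256.4 206.7 z 0.0518 rect mm [579.9  52.8] [64.2  3.9] 16.0 rgb [154. 122.  77.]
9 304 px 184.3 242.3 z 0.0517 rect mm [503.9 -20.9] [47.5 18. ] 71.2 rgb [190. 191. 184.]
(0.036, 0.0455)
26 154 px 390.3 199.5 z 0.0401 rect mm [740.6  98.7] [18.4 53.1] 0.8 rgb [123.  98.   0.]
26 942 px 206.3 208.1 z 0.0426 rect mm [543.   35.5] [144.   17.6] 16.1 rgb [216. 182. 119.]
26 500 px 184.8 236.4 z 0.0417 rect mm [498.2 -20.6] [84.6 48.
[... 156 characters left out ...]
[563.1 -90.3] [34.5 84.7] 14.1 rgb [166. 134.  86.]
(0.025, 0.036)
27 139 px 426.1 98.6 z 0.0285 rect mm [732.1 228.3] [44.5  8.1] 10.2 rgb [ 55.  94. 131.]
27 1227 px 290.2 200.3 z 0.0318 rect mm [632.6  23.8] [ 11.  272.3] 16.2 rgb [188. 153. 101.]
27 184 px 386.5 198.2 z 0.0306 rect mm [741.3  97.9] [20.3 54.1] 1.9 rgb [120.  95.   0.]
27 369 px 226.2 200.7 z 0.0314 rect mm [541.7  41.8] [145.2   4.1] 16.0 rgb [164. 131.  83.]
27 116 px 300.4 176.1 z 0.0908 rect mm [ 634. -119.] [84.8 12.9] 16.4 rgb [104.  82.  58.]
27 28 px 248.9 197.9 z 0.0951 rect mm [567.8  33.9] [39.4  9. ] 1.3 rgb [107.  85.  61.]
2 131 px 148.5 237.9 z 0.1907 rect mm [431.6 308. ] [27.2 35. ] 66.3 rgb [87. 51. 31.]
```

View pics/i.png

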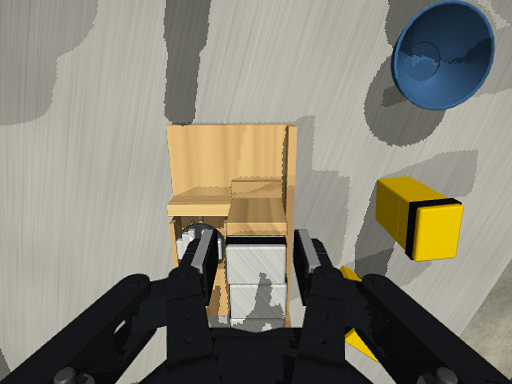

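The stop's outer face is at rack y of about 25 mm (snug is 26), and the bolt head has gone under the cam disc at (200,238) px. The row is snug. Next is the screwdriver.

Request:
servo_tool:
  motion:
    - [[4.5, -1.4, -2, -8, -1], [9, -2.8, -4, -16, -1], [13.5, -4.2, -5.5, -24, -1], [18, -5.6, -5.5, -32, -1], [22, -6.6, -5.5, -40, -1]]

```text
time_s: 11.05
eef_pos: [0.4393, 0.2935, 0.2991]
eef_rot: [-0.001, 0.289, 0.957, -0.001]
wrist_force: [1.2, 0.6, 0.4]
opening: 1.002
grasp_force: 0.0
```

```bash
python3 go.py .4316 .3075 .30 156.2
```

```text
t 11.05 pos [0.4393 0.2935 0.2991] th 146.41 q6 -0.62 F [1.2 0.6 0.4] M [ 0.08 -0.07  0.01] open 1.002 grip 0.0 | shift [ 1.41  0.74 -0.09] twist -9.79 n 1.6
```

Request:
servo_tool:
  motion:
    - [[1.4, 0.7, 0, -6, -1], [1.4, 0.7, 0, -9.8, -1], [1.4, 0.7, 0, -9.8, -1], [1.4, 0.7, 0, -9.8, -1]]

```text
time_s: 11.45
eef_pos: [0.4332, 0.3055, 0.2989]
eef_rot: [-0.001, 0.21, 0.978, -0.001]
wrist_force: [0.4, 0.5, 0.1]
opening: 0.999
grasp_force: 0.0
```

```bash
python3 go.py .4316 .3075 .30 156.2; python3 - <<'E'
from m import *
c=snap("wrist"); box=(.3,.6,.15,.45)
for z in((.186,.196),(.095,.105),(.085,.097),(.003,.006)):print(z);comps(c,*z,box,120)
E
```

```text
t 11.45 pos [0.4332 0.3055 0.2989] th 155.75 q6 -0.76 F [0.4 0.5 0.1] M [-0.02  0.02  0.04] open 0.999 grip 0.0 | shift [ 0.23  0.12 -0.11] twist -0.45 n 0.3
(0.186, 0.196)
3 1039 px 261.1 188.9 z 0.1902 rect mm [431.5 311.1] [24.4 34.5] 65.7 rgb [135.  76.  34.]
(0.095, 0.105)
6 310 px 258.8 158.3 z 0.0998 rect mm [427.2 312.9] [42.5 32.5] 69.7 rgb [18. 17. 18.]
(0.085, 0.097)
3 341 px 259.4 154.5 z 0.0936 rect mm [428.  312.9] [50.4 43.2] 67.6 rgb [50. 52. 51.]
(0.003, 0.006)
17 1051 px 258.8 139.1 z 0.004 rect mm [426.3 314.3] [88.6 74.4] 67.1 rgb [58. 60. 60.]
```

Request:
servo_tool:
  motion:
    - [[0.4, 0.45, 0, 0, -1], [0.4, 0.45, 4, 0, -1], [0.4, 0.45, 8, 0, -1], [0.4, 0.45, 12, 0, -1], [0.4, 0.45, 13, 0, -1]]

```text
time_s: 12.0
eef_pos: [0.429, 0.3103, 0.1657]
eef_rot: [-0.003, 0.21, 0.978, -0.002]
wrist_force: [-0.1, -0.6, -0.8]
opening: 0.999
grasp_force: 0.0
```

Request:
servo_tool:
  motion:
    - [[0, 0, 0, 0, -1], [0, 0, 0, 0, 0.2], [0, 0, 0, 0, 0.4], [0, 0, 0, 0, 1], [0, 0, 0, 0, 1]]

```text
time_s: 12.5
eef_pos: [0.4325, 0.312, 0.1716]
eef_rot: [0.001, 0.209, 0.978, 0.001]
wrist_force: [0.3, -0.8, 1.1]
opening: 0.332
grasp_force: 0.0
```

Request:
servo_tool:
  motion:
    - [[0, 0, 0, 0, 1], [0, 0, 0, 0, 1]]

```text
time_s: 12.7
eef_pos: [0.4324, 0.3119, 0.1715]
eef_rot: [0.001, 0.209, 0.978, 0.001]
wrist_force: [-1.8, -0.5, 6.2]
opening: 0.299
grasp_force: 58.8
```

```bash
python3 go.py .4315 .3111 .30 155.8
```

```text
t 12.7 pos [0.4324 0.3119 0.1715] th 155.86 q6 -0.75 F [-1.8 -0.5  6.2] M [-0.12  0.17  0.02] open 0.299 grip 58.8 | shift [  0.04  -0.09 -12.85] twist 0.06 n 12.8
```

Request:
servo_tool:
  motion:
    - [[0, 0, -3, 0, 1], [0, 0, -7, 0, 1], [0, 0, -11, 0, 1], [0, 0, -13, 6, 1], [0, 0, -13, 14, 1]]

```text
time_s: 13.2
eef_pos: [0.4333, 0.3124, 0.3044]
eef_rot: [0.003, 0.329, 0.944, 0.002]
wrist_force: [-0.3, -0.0, -1.9]
opening: 0.299
grasp_force: 59.4
```

```bash
python3 go.py .5235 -.0257 .30 106
```

```text
t 13.2 pos [0.4333 0.3124 0.3044] th 141.61 q6 -0.5 F [-0.3 -0.  -1.9] M [-0.01  0.    0.02] open 0.299 grip 59.4 | shift [-28.07 -20.9    0.41] twist 35.61 n 35.0
```

Request:
servo_tool:
  motion:
    - [[-3.8, -2.8, 0, 6, 1], [-7.6, -5.6, 0, 13, 1], [-11.4, -8.4, 0, 20, 1], [-15.2, -11.2, 0, 27, 1], [-19, -14, 0, 34, 1]]

```text
time_s: 13.7
eef_pos: [0.4946, 0.0826, 0.3001]
eef_rot: [-0.0, 0.591, 0.807, 0.0]
wrist_force: [1.5, 0.2, -1.2]
opening: 0.297
grasp_force: 59.5
```

```bash
python3 go.py .5235 -.0257 .30 104
```

```text
t 13.7 pos [0.4946 0.0826 0.3001] th 107.6 q6 -0.38 F [ 1.5  0.2 -1.2] M [-0.01 -0.05  0.02] open 0.297 grip 59.5 | shift [-1.119e+01 -5.200e-01  1.000e-02] twist 3.6 n 11.2
```

Request:
servo_tool:
  motion:
    - [[-4, -0.2, 0, 2, 1], [-8, -0.4, 0, 3.6, 1], [-11.2, -0.5, 0, 3.6, 1], [-11.2, -0.5, 0, 3.6, 1], [-11.2, -0.5, 0, 3.6, 1]]

```text
time_s: 14.2
eef_pos: [0.5241, -0.0243, 0.2997]
eef_rot: [-0.001, 0.615, 0.789, -0.0]
wrist_force: [0.6, 0.4, -2.3]
opening: 0.302
grasp_force: 59.5
```

```bash
cat > cam.py <<'E'
from m import *
c=snap("wrist"); P=cloud(c); g=c["pixels"].astype(int); col=(g.max(2)-g.min(2)<25)
m=(P[...,2]>.049)&(P[...,2]<.056)&(np.hypot(P[...,0]-.5235,P[...,1]+.0257)<.05)&col
v,u=np.where(m); q=onplane(c,np.c_[u,v],.052)[:,:2]
cc,r=cv2.minEnclosingCircle((q*1000).astype(np.float32)); print("disc",cc,r,m.sum(),"z",np.median(P[m][:,2]))
# circle fit on the outline by edge of mask hull
h=cv2.convexHull((q*1000).astype(np.float32))[:,0]; A=np.c_[2*h,np.ones(len(h))]; s=np.linalg.lstsq(A,(h**2).sum(1),rcond=None)[0]; print("fit",s[:2],np.sqrt(s[2]+s[0]**2+s[1]**2))
# slot: depth pixels below the top inside disc
d=(P[...,2]>.035)&(P[...,2]<.0475)&(np.hypot(P[...,0]*1000-s[0],P[...,1]*1000-s[1])<27)
n,l,st,_=cv2.connectedComponentsWithStats(d.astype(np.uint8)); 
for i in range(1,n):
    if st[i,4]<15: continue
    k=l==i; w=P[k][:,:2]*1000; L=cv2.fitLine(w.astype(np.float32),cv2.DIST_HUBER,0,.01,.01).ravel(); print("slot",st[i,4],np.degrees(np.arctan2(L[1],L[0])),L[2:],w.min(0),w.max(0),"off axis",np.cross(L[:2],s[:2]-L[2:]),np.median(P[k][:,2]))
v0,u0=np.where(m).__iter__(); 
b=c["pixels"][max(v0.min()-60,0):v0.max()+60,max(u0.min()-70,0):u0.max()+70,::-1]; cv2.imwrite("pics/j.png",cv2.resize(b,None,fx=3,fy=3,interpolation=2)); print(b.shape,u0.min(),v0.min())
E
python3 go.py .5235 -.0257 .30 104; python3 cam.py
```

```text
t 14.2 pos [ 0.5241 -0.0243  0.2997] th 104.17 q6 -0.52 F [ 0.6  0.4 -2.3] M [-0.02 -0.02  0.04] open 0.302 grip 59.5 | shift [-0.12 -0.09 -0.03] twist 0.17 n 0.2
disc (534.7005615234375, -23.55177879333496) 39.72854995727539 1159 z 0.05170525617135375
fit [533.22217295 -20.96805747] 35.096147234574964
slot 270 -80.53059 [525.64795  -19.869312] [514.50914367 -47.66159789] [550.86613262   5.42924003] off axis 7.290247186262897 0.04184696576158586
slot 57 -74.56645 [555.3253   -12.587333] [552.19430936 -26.06739231] [560.18980711  -1.85485209] off axis -23.536382669795437 0.04182610419152474
(160, 195, 3) 235 139cam.py:13: DeprecationWarning: Arrays of 2-dimensional vectors are deprecated. Use arrays of 3-dimensional vectors instead. (deprecated in NumPy 2.0)
  k=l==i; w=P[k][:,:2]*1000; L=cv2.fitLine(w.astype(np.float32),cv2.DIST_HUBER,0,.01,.01).ravel(); print("slot",st[i,4],np.degrees(np.arctan2(L[1],L[0])),L[2:],w.min(0),w.max(0),"off axis",np.cross(L[:2],s[:2]-L[2:]),np.median(P[k][:,2]))
```

View pics/j.png

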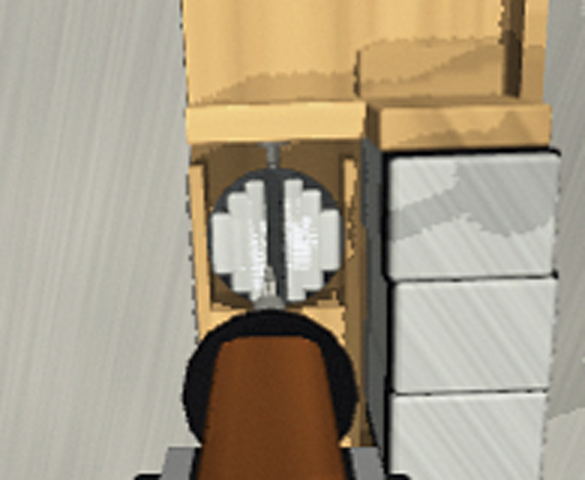

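```bash
cat > slot.py <<'E'
from h import *
c=dict(np.load("last_wrist.npz")); P=cloud(c)
# slot depth pixels near the disc; per-row mid of slot floor & edges
g=cv2.cvtColor(c["pixels"],cv2.COLOR_RGB2GRAY)
mids=[]
for v in range(143,174,2):
    r=g[v,225:290].astype(int); b=np.where(r>130)[0]+225; gaps=np.diff(b); 
    j=[(gaps[i],b[i],b[i+1]) for i in range(len(gaps)) if 3<=gaps[i]<=10 and 248<b[i]<266]
    if j: j=max(j); mids.append((.5*(j[1]+j[2]),v,j[0]))
mids=np.array(mids); print(mids.tolist())
w=onplane(c,mids[:,:2],.052)[:,:2]*1000; L=cv2.fitLine(w.astype(np.float32),cv2.DIST_HUBER,0,.01,.01).ravel(); print("slot ang",np.degrees(np.arctan2(L[1],L[0])),L[2:],"resid",(L[0]*(w[:,1]-L[3])-L[1]*(w[:,0]-L[2])).round(1))
# disc extents from colour saturation: disc/rim grey, wood coloured
hsv=cv2.cvtColor(c["pixels"],cv2.COLOR_RGB2HSV)
for v in range(145,172,4): 
    k=np.where(g[v,225:290]>120)[0]+225; print(v,hsv[v,228:286,1].tolist()[::2])
print("c",onplane(c,[(256.8,157.8),(235,157),(278.3,157),(256.5,135)],.052).round(4).tolist())
E
python3 slot.py
```

```text
[[256.0, 143.0, 8.0], [256.0, 145.0, 8.0], [256.5, 147.0, 7.0], [256.0, 149.0, 8.0], [256.5, 151.0, 7.0], [256.5, 153.0, 7.0], [256.5, 155.0, 7.0], [256.5, 157.0, 7.0], [256.5, 159.0, 7.0], [256.5, 161.0, 7.0], [256.5, 163.0, 7.0], [256.5, 165.0, 7.0], [256.5, 167.0, 7.0], [258.0, 169.0, 6.0], [258.0, 171.0, 6.0], [258.5, 173.0, 5.0]]
slot ang -73.64426 [524.4824   -22.365711] resid [-0.  -0.1  0.4 -0.3  0.2  0.1  0.  -0.1 -0.2 -0.3 -0.4 -0.5 -0.6  1.3
  1.2  1.8]
145 [86, 120, 121, 129, 126, 17, 8, 8, 7, 12, 10, 11, 12, 9, 12, 10, 7, 11, 6, 10, 10, 9, 8, 9, 93, 122, 123, 131, 124]
149 [57, 121, 124, 128, 10, 6, 13, 11, 9, 12, 9, 10, 13, 15, 16, 11, 10, 12, 5, 11, 12, 8, 10, 13, 10, 85, 123, 129, 124]
153 [25, 125, 124, 36, 10, 11, 12, 12, 10, 10, 6, 11, 2, 10, 12, 13, 8, 2, 5, 2, 7, 11, 10, 12, 10, 11, 131, 123, 129]
157 [35, 122, 122, 38, 11, 8, 11, 9, 10, 13, 8, 3, 4, 6, 9, 10, 6, 2, 4, 3, 3, 3, 12, 7, 10, 5, 105, 128, 123]
161 [16, 122, 122, 20, 12, 9, 11, 10, 11, 12, 9, 4, 7, 10, 8, 4, 8, 2, 4, 4, 3, 5, 10, 10, 11, 8, 119, 126, 126]
165 [16, 124, 121, 123, 10, 9, 12, 10, 10, 10, 8, 4, 3, 5, 9, 10, 3, 3, 3, 3, 2, 13, 10, 7, 11, 13, 133, 128, 129]
169 [14, 111, 119, 131, 26, 9, 10, 11, 9, 7, 7, 6, 4, 17, 5, 9, 7, 11, 11, 9, 10, 11, 10, 10, 14, 125, 130, 127, 128]
c [[0.525, -0.0232, 0.052], [0.4965, -0.0293, 0.052], [0.5527, -0.0151, 0.052], [0.5172, 0.0061, 0.052]]
```

```bash
cat > tip.py <<'E'
from h import *
import sys
c=dict(np.load("last_wrist.npz")); P=cloud(c); o=ctrl.get_obs(); p=o["eef_pos"]
from scipy.spatial.transform import Rotation as Ro
w,x,y,z=o["eef_rot"]; T=Ro.from_quat([x,y,z,w]).as_matrix(); Q=(P-p)@T*1000
m=(Q[...,2]>60)&(Q[...,2]<175)&(np.hypot(Q[...,0],Q[...,1])<30)
for a,b in((60,68),(72,90),(90,110),(110,130),(130,145),(145,155),(155,175)):
    k=m&(Q[...,2]>a)&(Q[...,2]<b)
    if k.sum()>2: v,u=np.where(k); print(a,b,k.sum(),"toolxyz med",np.median(Q[k],0).round(1),"y range",Q[k][:,1].min().round(1),Q[k][:,1].max().round(1),"x",Q[k][:,0].min().round(1),"zmax",Q[k][:,2].max().round(1),"px",u.min(),u.max(),v.min(),v.max())
print("cx",c["cx"],c["cy"])
E
python3 tip.py
```

```text
60 68 122 toolxyz med [15.8 -1.1 63.7] y range -13.9 11.8 x 10.3 zmax 67.7 px 236 273 191 201
72 90 332 toolxyz med [11.6  2.8 72.5] y range -22.4 20.7 x -13.3 zmax 77.2 px 226 284 182 225
130 145 67 toolxyz med [  3.5  -1.9 141.2] y range -6.9 3.9 x -1.5 zmax 145.0 px 249 260 172 182
145 155 13 toolxyz med [  7.9  -1.  149.4] y range -3.9 1.0 x 3.0 zmax 154.3 px 252 257 170 177
155 175 6 toolxyz med [  8.2  -2.  159.5] y range -3.0 -1.0 x 7.8 zmax 164.4 px 253 255 167 169
cx 255.2806619215386 186.61551063593853
```

Request:
servo_tool:
  motion:
    - [[-0.1, 0.35, 0, -1.1, 1], [-0.1, 0.35, 3, -1.1, 1], [-0.1, 0.35, 5.5, -1.1, 1], [-0.1, 0.35, 6.5, -1.1, 1], [-0.1, 0.35, 6.5, -1.1, 1]]

```text
time_s: 14.75
eef_pos: [0.5271, -0.0229, 0.2339]
eef_rot: [-0.002, 0.605, 0.796, -0.001]
wrist_force: [-0.1, -0.1, -1.5]
opening: 0.296
grasp_force: 59.5
```

Request:
servo_tool:
  motion:
    - [[0, 0, 0, 0, 1], [0, 0, 0, 0, 1]]

```text
time_s: 14.95
eef_pos: [0.529, -0.024, 0.2369]
eef_rot: [0.001, 0.606, 0.795, 0.001]
wrist_force: [-0.1, -0.6, -1.3]
opening: 0.294
grasp_force: 59.5
```

```bash
python3 go.py .5253 -.0255 .22 105.3; python3 - <<'E'
from h import *
c=snap("wrist"); b=c["pixels"][60:200,170:340,::-1]; cv2.imwrite("pics/k.png",cv2.resize(b,None,fx=4,fy=4,interpolation=2))
E
python3 tip.py
```

```text
t 14.95 pos [ 0.529  -0.024   0.2369] th 105.4 q6 -0.54 F [-0.1 -0.6 -1.3] M [0.   0.02 0.08] open 0.294 grip 59.5 | shift [-0.04 -0.4   1.69] twist 0.1 n 1.7
60 68 122 toolxyz med [16.7 -0.9 62.9] y range -13.8 12.1 x 10.9 zmax 67.6 px 236 273 191 201
72 90 236 toolxyz med [14.6  4.1 72.5] y range -22.2 21.0 x -12.4 zmax 76.8 px 226 284 182 225
110 130 4 toolxyz med [  4.6  -1.1 129.5] y range -2.5 0.3 x 4.5 zmax 129.7 px 253 256 181 181
130 145 63 toolxyz med [  4.3  -1.6 141.1] y range -6.6 4.2 x -0.9 zmax 145.0 px 249 260 172 182
145 155 13 toolxyz med [  8.9  -1.7 148.3] y range -3.7 0.3 x 3.9 zmax 153.7 px 252 256 170 177
155 175 6 toolxyz med [  9.   -1.7 158.6] y range -2.7 -0.7 x 8.7 zmax 165.0 px 253 255 167 169
cx 255.2806619215386 186.61551063593853
```

View pics/k.png

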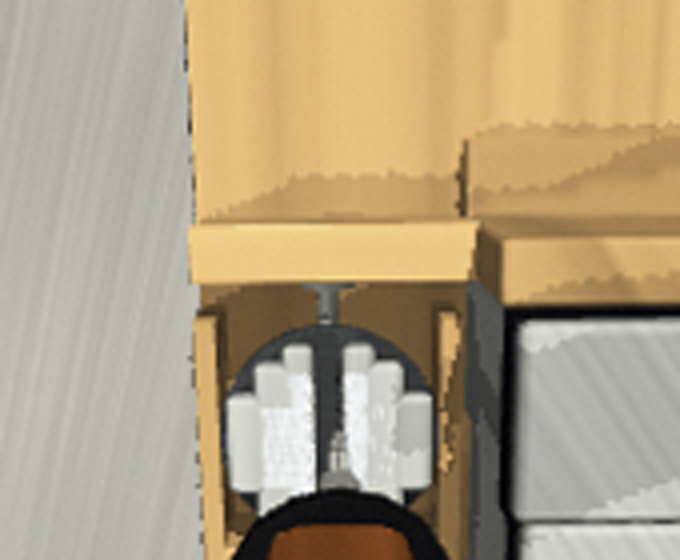

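Request:
servo_tool:
  motion:
    - [[0, -0.16, 0.5, 0, 1], [0, -0.16, 1, 0, 1], [0, -0.16, 1.4, 0, 1], [0, -0.16, 1.4, 0, 1], [0, -0.16, 1.4, 0, 1]]

```text
time_s: 15.5
eef_pos: [0.5264, -0.0245, 0.2211]
eef_rot: [-0.0, 0.606, 0.795, -0.0]
wrist_force: [0.7, 0.2, -1.3]
opening: 0.299
grasp_force: 59.5
```

```bash
python3 go.py .5275 -.0250 .21 105.3; python3 - <<'E'
from h import *
c=snap("wrist"); b=c["pixels"][120:190,225:285,::-1]; cv2.imwrite("pics/l.png",cv2.resize(b,None,fx=8,fy=8,interpolation=cv2.INTER_NEAREST))
E
python3 tip.py
```

```text
t 15.5 pos [ 0.5264 -0.0245  0.2211] th 105.36 q6 -0.54 F [ 0.7  0.2 -1.3] M [-0.04 -0.02  0.05] open 0.299 grip 59.5 | shift [-0.08  0.09  1.11] twist 0.06 n 1.1
60 68 126 toolxyz med [16.7 -0.9 63.6] y range -14.0 11.8 x 10.9 zmax 67.6 px 236 273 191 201
72 90 351 toolxyz med [12.3  2.7 72.5] y range -22.4 20.7 x -12.7 zmax 77.5 px 226 284 182 225
110 130 3 toolxyz med [  4.6  -1.9 129.8] y range -2.8 -1.0 x 4.6 zmax 129.9 px 253 255 181 181
130 145 66 toolxyz med [  4.3  -1.9 141.8] y range -6.9 3.9 x -0.3 zmax 144.9 px 249 260 172 182
145 155 11 toolxyz med [  8.9  -2.  149.5] y range -4.9 1.0 x 3.0 zmax 154.6 px 251 257 170 178
155 175 1376 toolxyz med [  5.2   3.2 169.6] y range -29.2 27.3 x -16.3 zmax 174.9 px 229 281 149 188
cx 255.2806619215386 186.61551063593853
```

View pics/l.png

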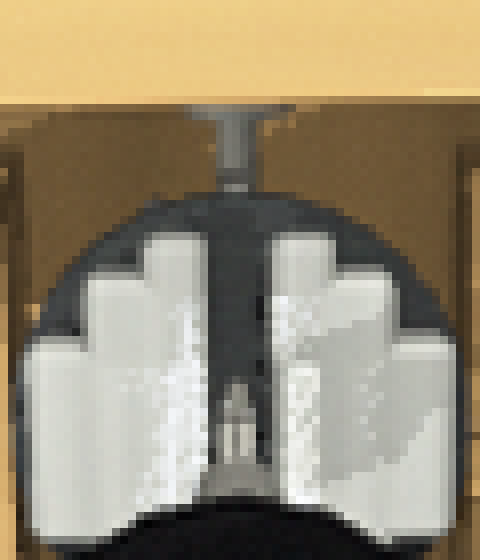

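Request:
servo_tool:
  motion:
    - [[0, 0, 0.4, 0, 1], [0, 0, 0.8, 0, 1], [0, 0, 1.1, 0, 1], [0, 0, 1.1, 0, 1]]

```text
time_s: 15.95
eef_pos: [0.5261, -0.0244, 0.2096]
eef_rot: [-0.001, 0.606, 0.795, -0.0]
wrist_force: [0.4, 0.4, -1.7]
opening: 0.296
grasp_force: 59.5
```

```bash
python3 go.py .5253 -.0255 .21 105.3
```

```text
t 15.95 pos [ 0.5261 -0.0244  0.2096] th 105.37 q6 -0.54 F [ 0.4  0.4 -1.7] M [-0.02  0.01 -0.01] open 0.296 grip 59.5 | shift [-0.09 -0.11 -0.04] twist 0.07 n 0.1
```

Request:
servo_tool:
  motion:
    - [[0, 0, 0, 6, 1], [0, 0, 0, 12, 1], [0, 0, 0, 18, 1], [0, 0, 0, 24, 1], [0, 0, 0, 30, 1]]

```text
time_s: 16.45
eef_pos: [0.527, -0.0247, 0.2104]
eef_rot: [0.001, 0.793, 0.61, 0.0]
wrist_force: [0.9, -1.7, -3.8]
opening: 0.293
grasp_force: 59.4
```

```bash
python3 go.py .5261 -.0244 .2096 45
```

```text
t 16.45 pos [ 0.527  -0.0247  0.2104] th 75.13 q6 -0.01 F [ 0.9 -1.7 -3.8] M [-0.26 -0.52  0.11] open 0.293 grip 59.4 | shift [ 0.01 -0.09  0.08] twist 30.13 n 0.1
```

Request:
servo_tool:
  motion:
    - [[0, 0, 0, 5, 1], [0, 0, 0, 10, 1], [0, 0, 0, 15, 1], [0, 0, 0, 20, 1], [0, 0, 0, 25, 1]]

```text
time_s: 16.95
eef_pos: [0.5272, -0.0251, 0.2104]
eef_rot: [0.001, 0.906, 0.424, 0.0]
wrist_force: [1.7, -1.7, -4.3]
opening: 0.296
grasp_force: 59.6
```

```bash
python3 go.py .5261 -.0244 .2096 45; python3 - <<'E'
from h import *
c=snap("wrist","pics/m.png")
E
python3 tip.py
```

```text
t 16.95 pos [ 0.5272 -0.0251  0.2104] th 50.18 q6 0.42 F [ 1.7 -1.7 -4.3] M [-0.66 -0.62  0.21] open 0.296 grip 59.6 | shift [-0.01 -0.13  0.08] twist 5.18 n 0.2
60 68 117 toolxyz med [16.2 -0.6 63.5] y range -13.3 11.9 x 11.2 zmax 67.4 px 237 273 191 200
72 90 264 toolxyz med [12.8  1.9 72.5] y range -22.2 21.0 x -13.1 zmax 77.2 px 226 284 182 225
130 145 65 toolxyz med [  3.9  -0.7 141. ] y range -5.5 4.2 x 0.4 zmax 145.0 px 250 260 172 182
145 155 13 toolxyz med [  8.3  -1.7 149.1] y range -5.6 0.3 x 1.2 zmax 153.6 px 250 256 170 179
155 175 1794 toolxyz med [  9.    0.3 159. ] y range -29.9 29.5 x -16.3 zmax 174.7 px 227 284 146 191
cx 255.2806619215386 186.61551063593853
```

View pics/m.png

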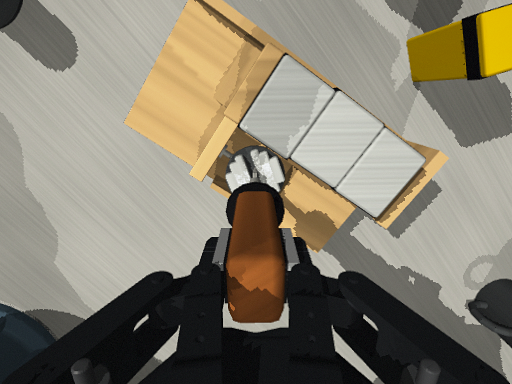

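The wrist view shows the blade in the slot at (257,165) px and the disc turning with it. I'll keep turning.

Request:
servo_tool:
  motion:
    - [[0, 0, 0, 5, 1], [0, 0, 0, 10, 1], [0, 0, 0, 15, 1], [0, 0, 0, 20, 1], [0, 0, 0, 25, 1]]

```text
time_s: 17.5
eef_pos: [0.527, -0.0253, 0.2104]
eef_rot: [0.001, 0.976, 0.22, 0.0]
wrist_force: [1.8, -3.1, -4.2]
opening: 0.298
grasp_force: 62.2
```

```bash
python3 go.py .5261 -.0244 .2096 14
```

```text
t 17.5 pos [ 0.527  -0.0253  0.2104] th 25.38 q6 0.86 F [ 1.8 -3.1 -4.2] M [-0.91 -0.56  1.  ] open 0.298 grip 62.2 | shift [-0.05 -0.12  0.08] twist 11.38 n 0.2
```

I've already viewed more than the 10 pictures allowed (12), so I'll use only numeric measurements from here. Next I'll measure the slot angle from depth.

```bash
cat > ang.py <<'E'
from h import *
c=snap("wrist"); P=cloud(c); x,y=P[...,0]-.526,P[...,1]+.0253; r=np.hypot(x,y); z=P[...,2]
# slot-floor and top-plate depth pixels on the camera side of the blade
for nm,m in(("floor",(z>.039)&(z<.0455)&(r<.0275)&(r>.010)),("top",(z>.0505)&(z<.054)&(r<.03))):
    n,l,st,_=cv2.connectedComponentsWithStats(m.astype(np.uint8),connectivity=4)
    for i in range(1,n):
        if st[i,4]<12: continue
        k=l==i; w=np.c_[x[k],y[k]]*1000; L=cv2.fitLine(w.astype(np.float32),cv2.DIST_HUBER,0,.01,.01).ravel()
        print(nm,st[i,4],"mean",w.mean(0).round(1),"polar",np.degrees(np.arctan2(*w.mean(0)[::-1])).round(1),"line ang",np.degrees(np.arctan2(L[1],L[0])).round(1),"rmin",r[k].min().round(4))
E
python3 ang.py; python3 tip.py | tail -4
```

```text
floor 125 mean [11.5 15.2] polar 53.1 line ang 49.2 rmin 0.0101
top 783 mean [14.1 -8. ] polar -29.4 line ang 63.1 rmin 0.0056
top 457 mean [-4.7 17. ] polar 105.3 line ang 13.2 rmin 0.0049
130 145 65 toolxyz med [  4.2  -0.5 141.8] y range -5.4 4.4 x 0.9 zmax 144.9 px 250 260 172 181
145 155 13 toolxyz med [  8.6  -0.5 148. ] y range -2.5 4.5 x 1.0 zmax 154.6 px 253 260 169 179
155 175 1729 toolxyz med [  8.7  -0.5 158.9] y range -29.6 29.6 x -15.3 zmax 173.4 px 227 284 147 190
cx 255.2806619215386 186.61551063593853
```

Request:
servo_tool:
  motion:
    - [[0, 0, 0, 0, 1], [0, 0, 0, 0, 1], [0, 0, 0, 0, 1]]

```text
time_s: 17.85
eef_pos: [0.527, -0.0251, 0.2104]
eef_rot: [0.001, 0.975, 0.221, 0.001]
wrist_force: [3.3, -3.9, -5.4]
opening: 0.302
grasp_force: 60.2
```

```bash
python3 go.py .5261 -.0244 .2096 14; python3 ang.py; python3 - <<'E'
from m import *
c=dict(np.load("last_wrist.npz")); box=(.4,.7,-.25,.25)
comps(c,.088,.0985,box,100); comps(c,.113,.125,box,200)
E
```

```text
t 17.85 pos [ 0.527  -0.0251  0.2104] th 25.54 q6 0.85 F [ 3.3 -3.9 -5.4] M [-1.32 -1.04  0.66] open 0.302 grip 60.2 | shift [-0.06 -0.1   0.08] twist 11.54 n 0.1
floor 126 mean [11.7 15. ] polar 52.1 line ang 47.7 rmin 0.0102
top 775 mean [14.1 -7.8] polar -29.0 line ang 62.3 rmin 0.0052
top 454 mean [-4.4 17.1] polar 104.4 line ang 11.5 rmin 0.0052
3 1354 px 208.8 93.9 z 0.0949 rect mm [582.9  43. ] [65.4 12.9] 16.4 rgb [194. 157. 101.]
3 1485 px 410.3 121.0 z 0.0898 rect mm [ 635.5 -118.7] [83.5 13.8] 16.1 rgb [183. 150.  97.]
2 15573 px 306.7 111.0 z 0.1178 rect mm [604.9 -31.7] [ 63.2 136.6] 16.5 rgb [192. 194. 186.]
```

Request:
servo_tool:
  motion:
    - [[0, 0, 0, 3, 1], [0, 0, 0, 6, 1], [0, 0, 0, 9, 1], [0, 0, 0, 12, 1], [0, 0, 0, 15, 1]]

```text
time_s: 18.4
eef_pos: [0.5271, -0.0253, 0.2105]
eef_rot: [0.001, 0.996, 0.09, 0.001]
wrist_force: [2.0, -3.1, -4.8]
opening: 0.298
grasp_force: 59.4
```

```bash
python3 go.py .5261 -.0244 .2096 14; python3 ang.py
```

```text
t 18.4 pos [ 0.5271 -0.0253  0.2105] th 10.37 q6 1.12 F [ 2.  -3.1 -4.8] M [-1.1  -0.81  0.37] open 0.298 grip 59.4 | shift [-0.08 -0.1   0.09] twist -3.63 n 0.2
floor 122 mean [15.9 10.3] polar 33.0 line ang 33.9 rmin 0.0102
top 761 mean [ 11.6 -11.8] polar -45.4 line ang 45.4 rmin 0.0054
top 471 mean [ 0.9 17.5] polar 86.9 line ang -4.2 rmin 0.0052
```

Request:
servo_tool:
  motion:
    - [[0, 0, 0, 3, 1], [0, 0, 0, 6, 1], [0, 0, 0, 9, 1], [0, 0, 0, 12, 1], [0, 0, 0, 14, 1]]

```text
time_s: 18.95
eef_pos: [0.5269, -0.0255, 0.2105]
eef_rot: [0.001, 1.0, -0.032, 0.001]
wrist_force: [3.0, -5.3, -4.8]
opening: 0.297
grasp_force: 59.5
```

```bash
python3 go.py .5261 -.0244 .2096 14; python3 ang.py
```

```text
t 18.95 pos [ 0.5269 -0.0255  0.2105] th -3.62 q6 1.36 F [ 3.  -5.3 -4.8] M [-1.63 -0.79  0.3 ] open 0.297 grip 59.5 | shift [-0.09 -0.1   0.09] twist -17.62 n 0.2
floor 128 mean [18.1  5.6] polar 17.1 line ang 19.1 rmin 0.01
top 740 mean [  8.4 -14.6] polar -60.1 line ang 31.3 rmin 0.0055
top 486 mean [ 5.3 16.5] polar 72.3 line ang -18.2 rmin 0.0041
```

Request:
servo_tool:
  motion:
    - [[0, 0, 0, 1.5, 1], [0, 0, 0, 3, 1], [0, 0, 0, 3, 1]]

```text
time_s: 19.3
eef_pos: [0.5269, -0.0255, 0.2105]
eef_rot: [0.001, 0.998, -0.057, 0.001]
wrist_force: [2.5, -6.1, -4.9]
opening: 0.296
grasp_force: 59.4
```

```bash
python3 go.py .5261 -.0244 .2096 14; python3 ang.py
```

```text
t 19.3 pos [ 0.5269 -0.0255  0.2105] th -6.55 q6 1.41 F [ 2.5 -6.1 -4.9] M [-1.66 -0.79  0.22] open 0.296 grip 59.4 | shift [-0.09 -0.1   0.09] twist -20.55 n 0.2
floor 125 mean [18.4  4.4] polar 13.4 line ang 14.8 rmin 0.0102
top 747 mean [  7.5 -15.2] polar -63.6 line ang 26.7 rmin 0.0057
top 485 mean [ 6.3 16. ] polar 68.5 line ang -21.2 rmin 0.0041
```

Request:
servo_tool:
  motion:
    - [[0, 0, 0, -5, 1], [0, 0, 0, -9, 1], [0, 0, -1, -9, 1], [0, 0, -3, -9, 1], [0, 0, -7, -9, 1]]

```text
time_s: 19.85
eef_pos: [0.524, -0.0233, 0.2779]
eef_rot: [-0.002, 1.0, 0.021, -0.004]
wrist_force: [0.1, 0.1, -1.8]
opening: 0.297
grasp_force: 59.8
```

Request:
servo_tool:
  motion:
    - [[0, 0, -3.5, 0, 1], [0, 0, -3.5, 0, 1], [0, 0, -3.5, 0, 1]]

```text
time_s: 20.15
eef_pos: [0.5264, -0.024, 0.3159]
eef_rot: [-0.0, 1.0, 0.021, 0.0]
wrist_force: [0.9, -0.5, -2.7]
opening: 0.299
grasp_force: 60.1
```

```bash
python3 go.py .4324 .3119 .31 40; python3 ang.py; python3 tip.py
```

```text
t 20.15 pos [ 0.5264 -0.024   0.3159] th 2.42 q6 1.26 F [ 0.9 -0.5 -2.7] M [ 0.03  0.03 -0.02] open 0.299 grip 60.1 | shift [ -7.97 -33.96   0.61] twist -37.58 n 34.9
floor 73 mean [18.5  4. ] polar 12.3 line ang 15.2 rmin 0.0106
floor 67 mean [-17.5  -5.5] polar -162.6 line ang 17.8 rmin 0.0103
top 478 mean [  4.2 -14.9] polar -74.2 line ang 16.9 rmin 0.0053
top 446 mean [-1.6 14.3] polar 96.4 line ang 6.9 rmin 0.0035
60 68 88 toolxyz med [16.9 -0.8 62.5] y range -12.8 12.7 x 11.6 zmax 65.5 px 237 273 191 199
72 90 66 toolxyz med [18.9  2.4 73.4] y range -19.2 20.0 x -11.5 zmax 75.8 px 229 282 181 223
110 130 6 toolxyz med [  4.6  -1.1 129.1] y range -3.0 1.7 x 4.5 zmax 129.9 px 252 257 180 181
130 145 65 toolxyz med [  4.8  -0.2 141. ] y range -5.1 4.7 x 1.6 zmax 144.3 px 250 260 172 181
145 155 10 toolxyz med [  9.5  -0.7 150.5] y range -2.2 0.8 x 9.0 zmax 153.3 px 253 256 169 171
155 175 6 toolxyz med [  9.5  -0.2 159.3] y range -1.2 0.8 x 9.1 zmax 163.0 px 254 256 167 169
cx 255.2806619215386 186.61551063593853
```

Request:
servo_tool:
  motion:
    - [[-1.1, -4.5, 0, 0, 1], [-2.2, -9, 0, 0, 1], [-3.3, -13.5, 0, 0, 1], [-4.4, -18, 0, 0, 1], [-5.5, -22.5, 0, 0, 1]]

```text
time_s: 20.7
eef_pos: [0.4602, 0.1996, 0.3131]
eef_rot: [0.0, 1.0, 0.021, -0.002]
wrist_force: [0.7, 0.0, -2.2]
opening: 0.298
grasp_force: 60.0
```

```bash
python3 go.py .4320 .3110 .31 2.4
```

```text
t 20.7 pos [0.4602 0.1996 0.3131] th 2.37 q6 1.7 F [ 0.7  0.  -2.2] M [ 0.06 -0.03  0.03] open 0.298 grip 60.0 | shift [ -2.36 -11.24   0.33] twist -0.03 n 11.5
```

Request:
servo_tool:
  motion:
    - [[-0.9, -4, 0, 0, 1], [-1.8, -8, 0, 0, 1], [-2.4, -11.2, 0, 0, 1], [-2.4, -11.2, 0, 0, 1], [-2.4, -11.2, 0, 0, 1]]

```text
time_s: 21.2
eef_pos: [0.4324, 0.3092, 0.3133]
eef_rot: [0.001, 1.0, 0.022, -0.002]
wrist_force: [-0.1, -0.2, -0.9]
opening: 0.296
grasp_force: 60.2
```

```bash
python3 go.py .4320 .3110 .1715 2.4; cat > ring.py <<'E'
from m import *
c=snap("wrist"); P=cloud(c)
m=(P[...,2]>.088)&(P[...,2]<.0975)&(np.hypot(P[...,0]-.432,P[...,1]-.311)<.035)
v,u=np.where(m); q=(onplane(c,np.c_[u,v],.094)[:,:2]*1000).astype(np.float32); h=cv2.convexHull(q)[:,0]
print(m.sum(),h.min(0),h.max(0),cv2.minEnclosingCircle(q))
E
python3 ring.py; python3 tip.py|tail -4
```

```text
t 21.2 pos [0.4324 0.3092 0.3133] th 2.5 q6 1.92 F [-0.1 -0.2 -0.9] M [-0.03 -0.04  0.05] open 0.296 grip 60.2 | shift [ 0.03 -0.21 14.18] twist 0.1 n 14.2
798 [408.6509  285.44083] [459.64908 335.48776] ((433.94989013671875, 310.500732421875), 25.874509811401367)
130 145 64 toolxyz med [  3.2  -1.1 141.4] y range -6.0 3.9 x -0.2 zmax 145.0 px 250 260 172 181
145 155 12 toolxyz med [  7.9  -1.1 148.4] y range -3.1 2.9 x 1.4 zmax 153.9 px 253 259 170 178
155 175 8 toolxyz med [  8.1  -1.1 159.3] y range -2.1 -0.0 x 7.6 zmax 164.7 px 254 256 167 169
cx 255.2806619215386 186.61551063593853
```

Request:
servo_tool:
  motion:
    - [[0.3, 0, 0, 0, 1], [0.3, 0, 2.5, 0, 1], [0.3, 0, 5, 0, 1], [0.3, 0, 7, 0, 1], [0.3, 0, 9, 0, 1]]

```text
time_s: 21.75
eef_pos: [0.4371, 0.3078, 0.2242]
eef_rot: [0.0, 1.0, 0.02, -0.0]
wrist_force: [0.4, 0.6, -1.6]
opening: 0.298
grasp_force: 60.3
```

```bash
python3 go.py .4345 .3105 .173 2.4
```

```text
t 21.75 pos [0.4371 0.3078 0.2242] th 2.24 q6 1.92 F [ 0.4  0.6 -1.6] M [ 0.02  0.03 -0.02] open 0.298 grip 60.3 | shift [-0.25 -0.29  5.12] twist -0.16 n 5.1
```

Request:
servo_tool:
  motion:
    - [[-0.2, -0.2, 1, 0, 1], [-0.2, -0.2, 2.5, 0, 1], [-0.2, -0.2, 4, 0, 1], [-0.2, -0.2, 4.8, 0, 1], [-0.2, -0.2, 5, 0, 1]]

```text
time_s: 22.25
eef_pos: [0.4344, 0.3105, 0.1746]
eef_rot: [0.0, 1.0, 0.02, -0.001]
wrist_force: [0.3, -0.7, -1.3]
opening: 0.3
grasp_force: 60.2
```

Request:
servo_tool:
  motion:
    - [[0, 0, 0.1, 0, 1], [0, 0, 0.1, 0, 1]]

```text
time_s: 22.45
eef_pos: [0.4351, 0.3111, 0.1751]
eef_rot: [-0.0, 1.0, 0.021, 0.001]
wrist_force: [0.4, 0.5, -1.5]
opening: 0.296
grasp_force: 60.2
```

```bash
python3 go.py .4345 .3105 .1715 2.4
```

```text
t 22.45 pos [0.4351 0.3111 0.1751] th 2.35 q6 1.93 F [ 0.4  0.5 -1.5] M [0.01 0.02 0.01] open 0.296 grip 60.2 | shift [-0.06  0.06  0.36] twist -0.05 n 0.4
```

Lower a little more until it makes contact, release slowly, then retreat.

Request:
servo_tool:
  motion:
    - [[0, 0, 0.15, 0, 1], [0, 0, 0.3, 0, 1], [0, 0, 0.4, 0, 1], [0, 0, 0.4, 0, 1]]

```text
time_s: 22.85
eef_pos: [0.435, 0.3113, 0.1716]
eef_rot: [-0.0, 1.0, 0.021, 0.001]
wrist_force: [-1.3, -1.4, 6.1]
opening: 0.297
grasp_force: 61.1
```

```bash
python3 go.py .4345 .3105 .1715 2.4
```

```text
t 22.85 pos [0.435  0.3113 0.1716] th 2.38 q6 1.93 F [-1.3 -1.4  6.1] M [-0.34  0.47 -0.01] open 0.297 grip 61.1 | shift [-0.05  0.08  0.01] twist -0.02 n 0.1
```

Seated, at the same height as when I gripped it. Release.

Request:
servo_tool:
  motion:
    - [[0, 0, 0, 0, 0.3], [0, 0, 0, 0, 0], [0, 0, 0, 0, -0.5], [0, 0, 0, 0, -1], [0, 0, 0, 0, -1]]

```text
time_s: 23.35
eef_pos: [0.4345, 0.311, 0.1702]
eef_rot: [0.0, 1.0, 0.021, -0.0]
wrist_force: [-0.1, -0.0, -0.6]
opening: 0.977
grasp_force: 0.0
```

Request:
servo_tool:
  motion:
    - [[0, 0, 0, 0, -1], [0, 0, -2, 0, -1], [0, 0, -6, 0, -1], [0, 0, -10, 0, -1], [0, 0, -13, 0, -1]]

```text
time_s: 23.85
eef_pos: [0.435, 0.3113, 0.303]
eef_rot: [-0.0, 1.0, 0.021, 0.001]
wrist_force: [1.3, 0.7, -0.4]
opening: 1.001
grasp_force: 0.0
```

Request:
servo_tool:
  motion:
    - [[-3, 3, 0, 0, -1], [-6, 6, 0, 0, -1], [-8, 8, 0, 0, -1], [-8, 8, 0, 0, -1], [-8, 8, 0, 0, -1]]

```text
time_s: 24.35
eef_pos: [0.3582, 0.2278, 0.3008]
eef_rot: [-0.0, 1.0, 0.02, 0.001]
wrist_force: [1.1, 1.0, 0.3]
opening: 0.999
grasp_force: 0.0
```

```bash
python3 go.py .43 .31 .3 2.4; python3 - <<'E'
from m import *
box=(.3,.7,-.3,.42)
for n in("top","scene"):
    c=snap(n); print(n)
    for z in((.18,.2),(.108,.125),(.085,.0985),(.046,.056)): comps(c,*z,box,25)
a=dict(np.load("last_top.npz")); P=cloud(a); x,y=P[...,0]-.523,P[...,1]+.0254
m=(np.hypot(x,y)<.026)&(a["pixels"].max(2)<75); w=np.c_[x[m],y[m]].astype(np.float32)*1000; L=cv2.fitLine(w,cv2.DIST_HUBER,0,.01,.01).ravel(); print("slot ang",np.degrees(np.arctan2(L[1],L[0])),m.sum())
E
```

```text
t 24.35 pos [0.3582 0.2278 0.3008] th 2.32 q6 1.82 F [1.1 1.  0.3] M [ 0.01 -0.03 -0.03] open 0.999 grip 0.0 | shift [ 7.51 -7.93  0.1 ] twist -0.08 n 10.9
top
2 96 px 147.7 236.0 z 0.1903 rect mm [437.2 309.8] [27.3 27.2] 3.4 rgb [84. 51. 33.]
11 985 px 272.8 184.1 z 0.1183 rect mm [603.1 -34. ] [ 66.  138.9] 16.1 rgb [127. 123. 120.]
49 111 px 300.4 176.0 z 0.0903 rect mm [ 634.4 -119. ] [84.2 12.8] 16.4 rgb [103.  81.  58.]
49 99 px 247.6 191.8 z 0.0948 rect mm [581.6  39.6] [65.7 15.8] 16.3 rgb [124.  97.  68.]
142 101 px 273.1 211.9 z 0.052 rect mm [527.8 -41.7] [54.3 26.4] 11.2 rgb [131. 128. 126.]
142 110 px 263.9 214.5 z 0.0523 rect mm [520.2 -10.5] [54.6 30.8] 16.8 rgb [129. 126. 124.]
scene
2 58 px 296.2 121.1 z 0.1897 rect mm [440.  304.7] [34.5 45. ] 46.5 rgb [107.  71.  46.]
3 45 px 295.5 139.9 z 0.1167 rect mm [443.6 301.4] [36.2 38.5] 37.2 rgb [78. 54. 37.]
3 775 px 249.6 202.4 z 0.1183 rect mm [613.3 -38.9] [ 71.2 148.4] 17.0 rgb [158. 156. 151.]
11 59 px 294.4 146.5 z 0.0926 rect mm [442.  299.4] [53.4 44.3] 31.7 rgb [51. 51. 50.]
11 30 px 361.4 166.9 z 0.0925 rect mm [679.9 374.8] [18.  48.3] 79.1 rgb [45. 87. 54.]
11 168 px 251.5 213.9 z 0.0913 rect mm [631.9 -28.2] [169.7  63.2] 86.2 rgb [90. 86. 80.]
11 127 px 233.4 226.6 z 0.0903 rect mm [ 638.9 -121.4] [84.4 18.3] 16.2 rgb [140. 114.  82.]
17 33 px 294.2 156.9 z 0.0499 rect mm [448.5 297.8] [47.9 27.1] 49.0 rgb [48. 48. 47.]
17 31 px 358.7 177.6 z 0.0503 rect mm [679.8 370.4] [15.3 47.5] 80.7 rgb [113. 118. 113.]
17 49 px 339.5 188.8 z 0.0503 rect mm [684.9 270.8] [90.5 28.5] 88.1 rgb [ 87.  99. 112.]
17 59 px 232.6 201.9 z 0.0518 rect mm [510.7 -32.3] [19.6 59.7] 13.4 rgb [167. 162. 156.]
17 31 px 269.5 211.2 z 0.0504 rect mm [619.3  29.4] [ 9.6 64.9] 11.9 rgb [102.  92.  79.]
17 60 px 233.3 237.7 z 0.0514 rect mm [ 638.4 -124.4] [87.4  9.4] 15.3 rgb [99. 80. 57.]
slot ang 13.331723 46
```

```bash
python3 -c "
from bench import ctrl
print(ctrl.hand_in())"
```

```text
the job is handed in; nothing more can be done
None
```

The job is done and handed in at about 24 s: the tin stands in the row, the stop is at about 0.070 m, the cam is at about 1.6 rad with the bolt drawn in, and the screwdriver is back upright in its stand. By mistake I viewed 12 pictures, over the limit of 10.

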